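# Lift the wire retaining ring out of the inlet strainer

## Task

The ventilator's inlet strainer is due for cleaning: with the angled pick, get the tip under the eye at the end of the wire retaining ring, lift the ring out of its groove and out of the pot, and set it down flat in the wooden tray without dropping it. Then lay the pick down flat on the ledge, clear of the pot. Leave the strainer basket seated in the pot and do not disturb the gift tin or the cups.

Things in the scene. Friction and masses are not known exactly. Their poses are not given: they have to be found in the camera images.
- pot: Grey-painted aluminium inlet pot of the shelter's ventilator, bolted to the ledge, mouth up. Body 120 mm across, base flange 152 mm, rim 126 mm, blanked side outlet on its +x side reaching 85 mm from the axis. Origin on its axis at ledge height, z up. Fixed, oiled metal, next to no friction.
- pot_mouth (a point): Centre of the pot's mouth at rim height, 64 mm above the ledge. The mouth is 101 mm across down to height 52 mm; below that a ridge with 45 degree slopes above and below (93 mm clear, at height 48 mm) stands over the ring's groove (96 mm across, floor at height 44 mm).
- strainer: Loose perforated steel basket, 0.22 kg, hanging by its flange in the pot under the ring: flange 90 mm across, top at height 43.6 mm; open inside, 79 mm across, floor at height 15.6 mm. Its origin is at the pot's origin when seated.
- ring: Split retaining ring of 4 mm spring wire, 60 g, 96 mm outside in its groove, a few mm wider when free. Origin at its centre, z its axis; seated at height 46 mm on the pot's axis, aligned with the pot. The gap (46 degrees) is on its -x side, the eye in the gap. Springy: lifted by the eye, that end slips past the ridge (about 5 to 15 N, in the first 3 mm) and the rest follows with about 1 N.
- ring_eye (a point): Centre of the eye, a closed loop at one end of the ring: 24 mm hole, 32 mm outside, 4 mm wire. Seated it lies level, 25 mm from the pot's axis on the pot's -x side, at height 52 mm (12 mm below the rim), over the open basket, 6 mm free above its flange. Its neck drops to the ring on the pot's -y side, so the pick goes under better elsewhere. Hung by the eye, the ring reaches 73 mm below this point.
- pick: Angled pick lying on the ledge: wooden handle 96 x 20 x 18 mm (long, wide, high), then a 5 mm steel shaft at 9 mm height, then the last 9 mm, 4 mm thick, bent up 40 degrees. Origin at the centre of the handle's underside, x towards the tip, z up; handle x = -48 to 48 mm, bend at x = 110 mm. About 0.07 kg.
- pick_tip (a point): Centre of the pick's rounded tip (2 mm radius): x = 116.9, y = 0, z = 14.8 mm in the pick's frame.
- tray: Loose wooden tray, 220 mm (its x) by 240 mm (its y), 26 mm high, walls and floor 8 mm thick, 0.8 kg. Origin at the centre of its underside.
- gift_tin: Purple tin gift box 136 x 91 mm, 62 mm high; bystander. Origin at the centre of its underside.
- cup_a: White ceramic cup, 76 mm rim, 85 mm high, handle at its +y side; bystander. Origin at the centre of its underside.
- cup_b: White ceramic cup like the other; bystander. Origin at the centre of its underside.
Things that resemble listed ones, but are neither listed nor needed, are in the scene too. There is more than one size of the ring; the one meant has the size given above.

How it is judged:
By the outcome, as a careful person would: the job done as asked, in the order asked, and still so for the second after the job is handed in, with the robot touching nothing.
It also fails if it takes over 64 s, if anything falls off the work surface, if the arm or the gripper's body presses on something with over 40 N, if the wrist force passes 120 N, or if a joint passes its speed limit or range.

## Robot

A 6-joint arm with a two-finger parallel gripper is mounted at the origin on the work surface. World frame = base frame: x ahead of the robot, y to its left, z up, the work surface at z = 0. Lengths are in m, angles in rad, forces in N, time in s.
With the tool pointing down it reaches from about 0.35 to 0.85 m from the base axis. Payload 8.1 kg.
Tool frame: the origin (TCP) lies at the very end of the fingers, on their centre line; the grasp point (between the pads) lies 19 mm behind it; z points along the fingers, y is the direction in which the jaws open and shut (so a half turn about z gives the same grasp; the last joint's range is limited). The gripper opens to 93 mm and grips with 3 to 60 N. Pads are 15 mm wide; open, the fingers measure 128 mm over their backs; the gripper's body (75 mm by 188 mm) begins 65 mm behind the grasp point.
Start: joints at [-1.386, 0.13, 1.488, -0, 1.523, -0.085], TCP at [0.16, -0.578, 0.219] pointing down, gripper open.
Joint ranges: [-2.96, 2.96], [-0.89, 2.26], [0.02, 2.5], [-1.34, 4.48], [0, 2.73], [-2.66, 2.66]. Speed limits (rad/s): [2.39, 2.39, 2.79, 3.14, 3.14, 3.14].

## Interface

Orientations are given as a rotation vector (axis times angle).
In Python, from plant import read_state, read_camera, close_job gives the robot as it stands.
- The arm moves only by the tool jog_arm, never from a script. Its argument "motion" is one flat list of numbers, 7 for each row, row after row: the opening, from 0 (shut) to 1 (fully open), then the shift along the tool's x, y, z scaled (see below), then the turn, a rotation vector about the tool's x, y, z scaled (see below). A call has 1 to 8 rows; each row is the pose to reach, as a shift and turn from the pose measured when the call began, along the tool's axes at that moment; what a row does not reach only later rows make up. The controller multiplies each number of a shift by 0.5 m and each number of a turn by 90 degrees. A row lasts 1/10 s, in which the tool goes at most 50 mm and 8.59 degrees, less where a joint would pass 70% of its speed; a pose out of reach is approached as far as the arm can. A call with a number of a shift or a turn outside -1 to 1 is refused whole. A call with a gripper value outside its range is refused whole. The fingers move at their own pace and stop on an object; "grip_force" is the grip in N (left out, the last holds). Time passes only in rows, so rows that repeat a pose let the fingers close. It gives the time, the measured TCP pose, the force and the opening at its end, in the units of the state.
- read_state(): the state, without advancing time (a new reading comes with each control period).
- read_camera(name): name is "scene" or "top"; returns a dict with "frame" (420x560x3 uint8, red, green, blue), "vertical_fov" (degrees; the focal length in pixels is half the picture's height over the tangent of half this angle, whatever the lens; pixels are square), "cx", "cy" (the principal point, pixels), "world_from_camera" (4x4, takes a point from camera to world coordinates). Camera axes: x right, y down, z forward; pixel columns grow to the right and rows downward; lengths in m; the calibration is good to about 2 mm. A picture is of the moment at which its call begins. There is no depth.
- close_job(): hands the job in, once; it reports no verdict.
The state is a dict: "t": time; "q": joint angles; "dq": joint speeds; "joint_torque": joint torques, N m; "tool_pos": TCP position; "orientation": TCP orientation; "force": force on the tool from outside, world axes, zero at the start; "wrist_torque": the same for the moment, N m; "opening": finger opening in m.
Only numpy, scipy, OpenCV 4.12 (cv2) and the standard library are available. Lean on these libraries where they do the work, as an engineer would, in place of code of your own. Each camera call takes 0.05 s, during which the arm holds its last target.

## Working session

There is one attempt and no reset: what is moved stays moved. The work goes in short steps, Python scripts to look and compute and a tool call to move; the robot and the scene stay as the last step left them, time stands still between calls to the robot, and variables do not carry over. Pictures are saved under pics/ and viewed, and the job is handed in when it is done.

Besides the shell and the picture viewer there is one more tool, called as name(argument=value, ...) on one line, values as JSON. jog_arm: Moves the arm, as the interface text tells. Its arguments: {"type":"object","properties":{"motion":{"type":"array","items":{"type":"number"}},"grip_force":{"type":"number"}},"required":["motion"]}

```bash
ls; mkdir -p pics
cat > h.py <<'E'
import numpy as np, cv2, json
from scipy.spatial.transform import Rotation as R
from plant import read_state, read_camera, close_job
def snap(name,fn):
    c=read_camera(name); cv2.imwrite(f'pics/{fn}.png',c['frame'][:,:,::-1]); np.save(f'pics/{fn}.npy',c,allow_pickle=True); return c
def load(fn): return np.load(f'pics/{fn}.npy',allow_pickle=True).item()
def ray(c,u,v):
    f=c['frame'].shape[0]/2/np.tan(np.radians(c['vertical_fov'])/2)
    T=np.array(c['world_from_camera']); d=np.array([(u-c['cx'])/f,(v-c['cy'])/f,1.])
    return T[:3,3],T[:3,:3]@d
def at(c,u,v,z):
    o,d=ray(c,u,v); return o+d*(z-o[2])/d[2]
def proj(c,p):
    f=c['frame'].shape[0]/2/np.tan(np.radians(c['vertical_fov'])/2)
    T=np.array(c['world_from_camera']); q=T[:3,:3].T@(np.array(p)-T[:3,3]); return np.array([q[0]/q[2]*f+c['cx'],q[1]/q[2]*f+c['cy']])
def crop(fn,u0,v0,u1,v1,k,out):
    im=cv2.imread(f'pics/{fn}.png')[v0:v1,u0:u1]; cv2.imwrite(f'pics/{out}.png',cv2.resize(im,None,fx=k,fy=k,interpolation=cv2.INTER_CUBIC))
E
python3 - <<'E'
from h import *
for n in('scene','top'):
    c=snap(n,n+'0'); print(n,c['vertical_fov'],c['cx'],c['cy'],np.round(c['world_from_camera'],3))
print(read_state())
E
```

```text
pics
scene 44.55379332963942 277.0469426856729 211.3494866585644 [[-0.395  0.764 -0.511  1.112]
 [ 0.919  0.336 -0.209  0.251]
 [ 0.012 -0.552 -0.834  1.086]
 [ 0.     0.     0.     1.   ]]
top 55.29622527360625 274.7153722610216 211.44866331531628 [[-0.027 -0.998  0.053  0.46 ]
 [-0.999  0.028  0.018  0.013]
 [-0.019 -0.052 -0.998  0.916]
 [ 0.     0.     0.     1.   ]]
{'t': 0.1, 'q': array([-1.38642475e+00,  1.31091827e-01,  1.48915152e+00,  4.58045717e-05,
        1.52297442e+00, -8.53986739e-02]), 'dq': array([ 0.00234061, -0.00141772, -0.00417125, -0.0010455 , -0.00034585,
       -0.00190955]), 'joint_torque': array([ 1.19492477e-03, -5.61343610e+01, -4.93093586e+01,  7.69372797e-02,
        2.91211187e-02, -5.19799005e-05]), 'tool_pos': array([ 0.1598539 , -0.57779996,  0.21769899]), 'orientation': array([-3.11144674e+00, -4.22248280e-01,  5.44690311e-05]), 'force': array([ 0.47186051, -0.2787392 , -0.47531178]), 'wrist_torque': array([0.02637631, 0.0056263 , 0.01188902]), 'opening': 0.0927643291128704}
```

View pics/scene0.png

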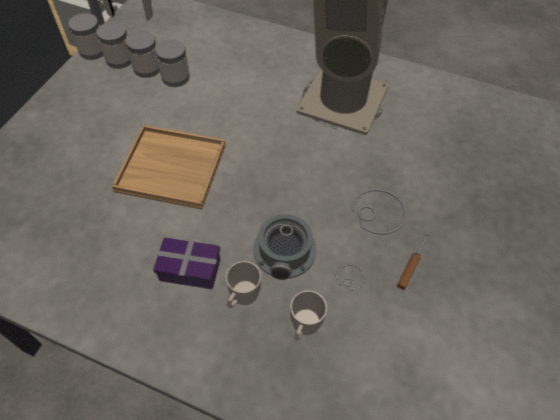

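View pics/top0.png

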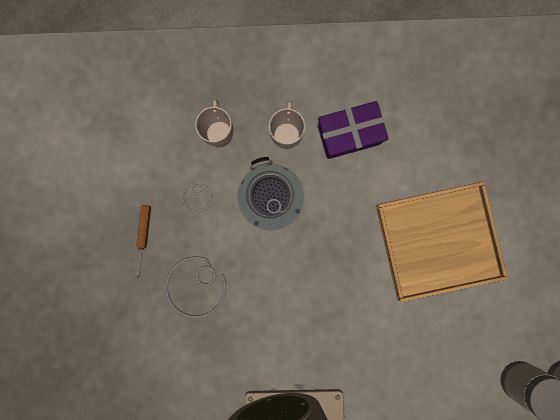

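The top picture shows the pot at (270,196) with the seated ring and its eye at (274,206). The pick is at (143,240), the tray at (441,242), the tin at (353,130), and the cups at (214,125) and (287,127). There are three candidate rings: one seated in the pot, a loose small one at (197,197) and a loose large one at (196,287). The one in the pot is the one meant. I'll confirm that in an enlarged crop.

Run:
```python
from h import *
crop('top0',220,140,320,240,6,'a1'); crop('top0',110,190,190,290,6,'a2'); crop('scene0',240,205,330,285,7,'a3'); crop('top0',370,170,520,310,5,'a4')
```

```text
(no output)
```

View pics/a1.png

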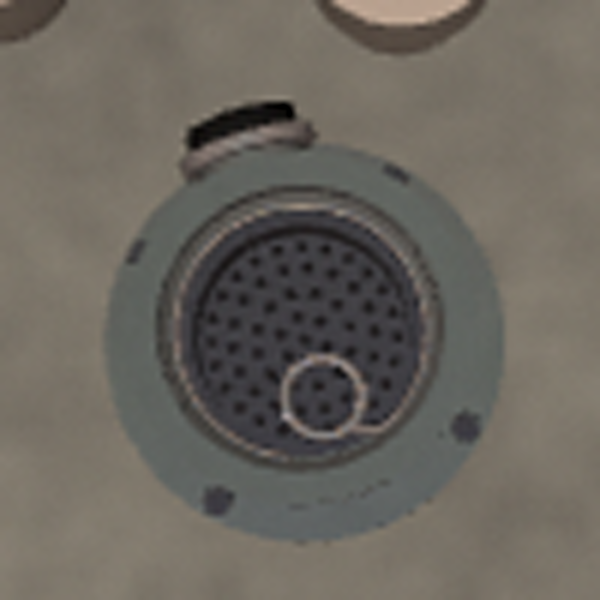

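View pics/a2.png

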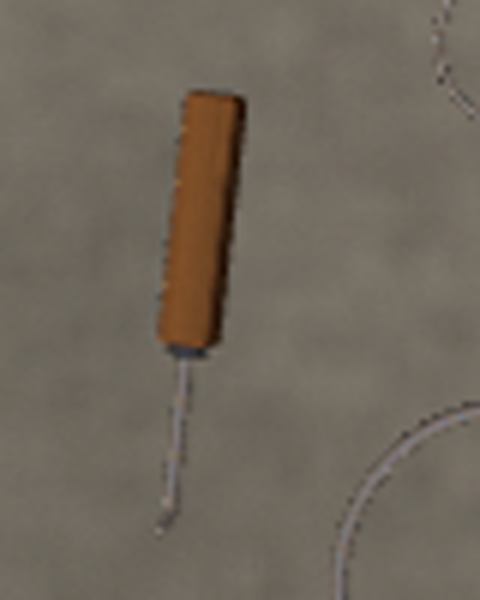

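View pics/a3.png

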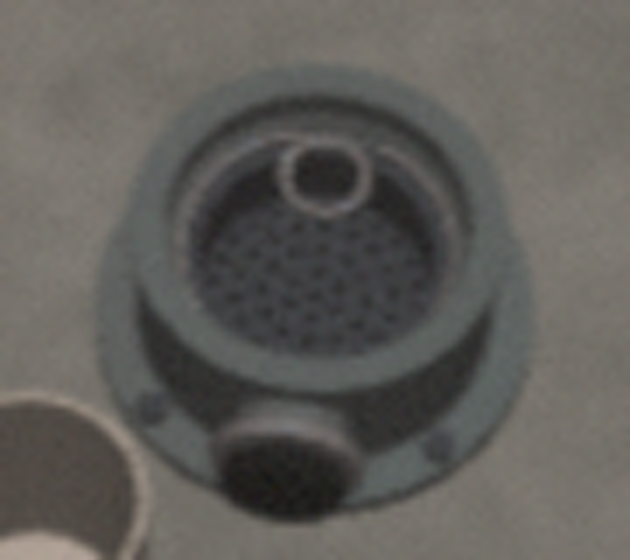

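View pics/a4.png

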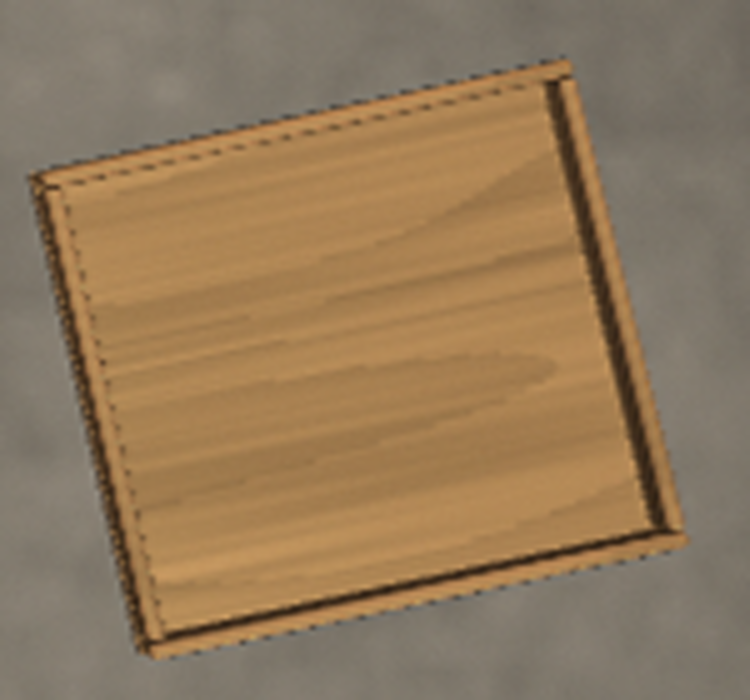

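```bash
cat >> h.py <<'E'
def cr(u0,v0,k,U,V): return u0+(U+.5)/k-.5, v0+(V+.5)/k-.5
E
python3 - <<'E'
from h import *
c=load('top0'); s=load('scene0')
def T(n,u0,v0,k,U,V,z,cam=c): 
    p=at(cam,*cr(u0,v0,k,U,V),z); print(n,np.round(p*1000,1)); return p
L=T('ringL',220,140,6,175,328,.046);Rr=T('ringR',220,140,6,438,328,.046);a=T('ringT',220,140,6,306,200,.046);b=T('ringB',220,140,6,306,458,.046)
print('ctr',(L+Rr)/2,(a+b)/2,np.linalg.norm(L-Rr),np.linalg.norm(a-b))
e=T('eye',220,140,6,323,396,.052)
T('flangeL',220,140,6,105,341,.004);T('flangeR',220,140,6,505,341,.004);T('flangeB',220,140,6,305,541,.004)
T('eyeScene',240,205,7,325,178,.052,s)
T('ringSc L',240,205,7,175,235,.046,s)
T('cap',220,140,6,243,125,.03)
print('pick')
A=T('hback',110,190,6,216,95,.018);B=T('hfront',110,190,6,190,345,.018);t=T('tip',110,190,6,162,527,.0148)
T('bend',110,190,6,170,507,.009)
d=B-A;print(np.linalg.norm(d),np.degrees(np.arctan2(d[1],d[0])), np.linalg.norm(t-(A+B)/2))
d=t-(A+B)/2;print(np.degrees(np.arctan2(d[1],d[0])))
print('tray')
P=[T('c',370,170,5,U,V,.026) for U,V in((33,175),(570,62),(684,540),(150,655))]
print(sum(P)/4,[np.linalg.norm(P[i]-P[i-1]) for i in range(4)])
d=P[0]-P[3];print(np.degrees(np.arctan2(d[1],d[0])))
for n,(u,v),z in(('cupA',(214,120),.085),('cupB',(287,122),.085),('tin',(353,127),.062)): print(n,at(c,u,v,z))
E
```

```text
ringL [545.4  83.5  46. ]
ringR [542.7 -12.1  46. ]
ringT [590.8  34.6  46. ]
ringB [496.8  37.1  46. ]
ctr [0.54405271 0.03571376 0.046     ] [0.54382395 0.03585171 0.046     ] 0.09559916456504584 0.0940819724131589
eye [518.7  30.2  52. ]
flangeL [545.3 113.8   4. ]
flangeR [541.  -38.6   4. ]
flangeB [467.1  39.5   4. ]
eyeScene [519.3  32.2  52. ]
ringSc L [556.7  -6.6  46. ]
cap [622.   57.7  30. ]
pick
hback [529.5 319.8  18. ]
hfront [435.9 330.5  18. ]
tip [368.1 342.9  14.8]
bend [374.9 341.9   9. ]
0.09424237018885274 173.456149303391 0.11600787526626086
171.22054333920926
tray
c [ 516.2 -197.1   26. ]
c [ 559.6 -435.4   26. ]
c [ 348.7 -473.3   26. ]
c [ 304.6 -239.6   26. ]
[ 0.4323038  -0.33633372  0.026     ] [np.float64(0.21587839870713793), np.float64(0.24223029570484522), np.float64(0.21428097239562152), np.float64(0.23792833607426972)]
11.350592468628893
cupA [0.70080779 0.14996849 0.085     ]
cupB [ 0.69158543 -0.00369727  0.085     ]
tin [ 0.68252529 -0.14564114  0.062     ]
```

```bash
cat >> h.py <<'E'
def Rt(head,al):
    h=np.radians(head);a=np.radians(al);hv=np.array([np.cos(h),np.sin(h),0]);z=np.array([0,0,1.])
    x=hv*np.cos(a)-z*np.sin(a); zt=-hv*np.sin(a)-z*np.cos(a); y=np.cross(zt,x); return np.c_[x,y,zt]
def now():
    s=read_state(); return s,np.array(s['tool_pos']),R.from_rotvec(s['orientation']).as_matrix()
def plan(p,head,al):
    s,p0,R0=now(); d=R0.T@(np.array(p)-p0)/0.5; w=R.from_matrix(R0.T@Rt(head,al)).as_rotvec()/(np.pi/2)
    print('shift',np.round(d,4),'turn',np.round(w,4),'mm',round(np.linalg.norm(d)*500,1),'deg',round(np.linalg.norm(w)*90,1))
def st():
    s,p,M=now(); x=M[:,0]
    print('t',round(s['t'],2),'tcp',np.round(p*1000,1),'head',round(np.degrees(np.arctan2(x[1],x[0])),1),'al',round(np.degrees(np.arcsin(-x[2])),1),'roll',round(np.degrees(np.arcsin(M[2,1])),1),'q',np.round(s['q'],2),'F',np.round(s['force'],2),'M',np.round(s['wrist_torque'],2),'op',round(s['opening']*1000,1))
E
python3 - <<'E'
from h import *
st(); plan([.42,-.12,.2],90,0)
E
```

```text
t 0.1 tcp [ 159.9 -577.8  217.7] head 15.5 al -0.0 roll -0.1 q [-1.39  0.13  1.49  0.    1.52 -0.09] F [ 0.47 -0.28 -0.48] M [0.03 0.01 0.01] op 92.8
shift [ 0.7455 -0.7438  0.0367] turn [-8.000e-04 -8.000e-04 -8.283e-01] mm 526.8 deg 74.5
```

jog_arm(motion=[0.6, 0.745, -0.744, 0.037, 0, 0, -0.828, 0.6, 0.745, -0.744, 0.037, 0, 0, -0.828, 0.6, 0.745, -0.744, 0.037, 0, 0, -0.828, 0.6, 0.745, -0.744, 0.037, 0, 0, -0.828, 0.6, 0.745, -0.744, 0.037, 0, 0, -0.828, 0.6, 0.745, -0.744, 0.037, 0, 0, -0.828, 0.6, 0.745, -0.744, 0.037, 0, 0, -0.828, 0.6, 0.745, -0.744, 0.037, 0, 0, -0.828], grip_force=60)

```text
t: 0.9
tool_pos: [0.3574, -0.2286, 0.2041]
orientation: [-2.324, -2.112, -0.001]
force: [0.5, 1.0, -0.1]
opening: 0.0562
```

Run:
```python
from h import *
st(); plan([.448,.331,.10],172,0)
```

```text
t 0.9 tcp [ 357.4 -228.6  204.1] head 84.5 al -0.1 roll -0.0 q [-0.69 -0.36  1.97  0.    1.53 -0.6 ] F [ 0.52  1.01 -0.13] M [-0.06 -0.07 -0.03] op 56.2
shift [1.131  0.074  0.2099] turn [ 6.000e-04 -9.000e-04 -9.718e-01] mm 576.3 deg 87.5
```

jog_arm(motion=[0.6, 0.98, 0.07, 0.08, 0, 0, -0.972, 0.6, 0.98, 0.07, 0.08, 0, 0, -0.972, 0.6, 0.98, 0.07, 0.08, 0, 0, -0.972, 0.6, 0.98, 0.07, 0.08, 0, 0, -0.972, 0.6, 0.98, 0.07, 0.08, 0, 0, -0.972, 0.6, 0.98, 0.07, 0.08, 0, 0, -0.972, 0.6, 0.98, 0.07, 0.08, 0, 0, -0.972, 0.6, 0.98, 0.07, 0.08, 0, 0, -0.972])

```text
t: 1.7
tool_pos: [0.4228, 0.1649, 0.1721]
orientation: [-0.724, -3.057, -0.002]
force: [1.3, -1.0, 0.7]
opening: 0.0554
```

Run:
```python
from h import *
st(); plan([.448,.331,.06],172,0)
```

```text
t 1.7 tcp [422.8 164.9 172.1] head 153.3 al -0.0 roll 0.1 q [ 0.26 -0.25  1.94  0.    1.45 -0.85] F [ 1.32 -1.03  0.66] M [ 0.   -0.21 -0.01] op 55.4
shift [0.104  0.3192 0.2247] turn [ 9.000e-04 -2.000e-04 -2.073e-01] mm 202.0 deg 18.7
```

jog_arm(motion=[0.6, 0.104, 0.319, 0.1, 0, 0, -0.207, 0.6, 0.104, 0.319, 0.1, 0, 0, -0.207, 0.6, 0.104, 0.319, 0.1, 0, 0, -0.207, 0.6, 0.104, 0.319, 0.1, 0, 0, -0.207, 0.6, 0.104, 0.319, 0.225, 0, 0, -0.207, 0.6, 0.104, 0.319, 0.225, 0, 0, -0.207, 0.6, 0.104, 0.319, 0.225, 0, 0, -0.207, 0.6, 0.104, 0.319, 0.225, 0, 0, -0.207])

```text
t: 2.5
tool_pos: [0.4483, 0.3306, 0.0609]
orientation: [0.221, 3.134, 0.002]
force: [-0.3, 0.1, 1.1]
opening: 0.0558
```

Run:
```python
from h import *
st(); plan([.448,.331,.004],172,0)
snap('top','t1');snap('scene','s1');crop('t1',90,180,190,290,5,'b1');crop('s1',340,190,460,310,5,'b2')
cv2.imwrite('pics/b.png',np.hstack([cv2.resize(cv2.imread('pics/b1.png'),(400,440)),cv2.resize(cv2.imread('pics/b2.png'),(400,440))]))
```

```text
t 2.5 tcp [448.3 330.6  60.9] head 171.9 al 0.0 roll 0.1 q [ 0.54  0.15  1.77  0.    1.23 -0.89] F [-0.31  0.14  1.12] M [ 0.02 -0.14  0.04] op 55.8
shift [0.0008 0.0006 0.1138] turn [ 0.001   0.0001 -0.0008] mm 56.9 deg 0.1
```

View pics/b.png

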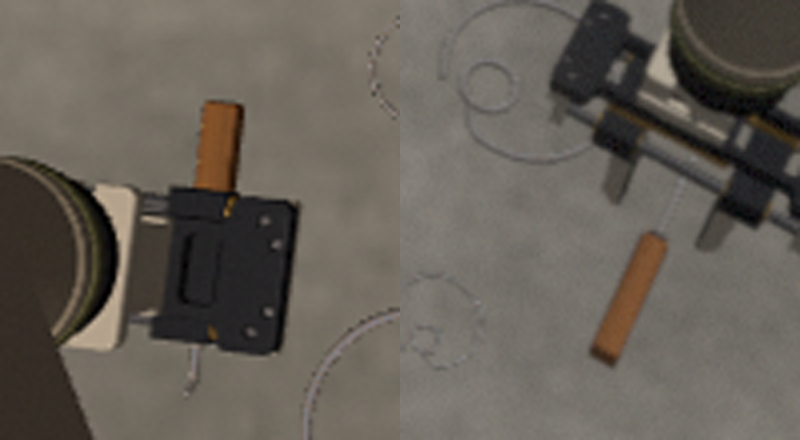

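The fingers straddle the front of the handle: the handle runs between the two fingertips in the right-hand picture, at (620,180) and (712,235). The loose rings are clear. I'll descend and grip.

jog_arm(motion=[0.6, 0, 0, 0.08, 0, 0, 0, 0.6, 0, 0, 0.113, 0, 0, 0, 0.6, 0, 0, 0.113, 0, 0, 0, 0.0, 0, 0, 0.113, 0, 0, 0, 0.0, 0, 0, 0.113, 0, 0, 0, 0.0, 0, 0, 0.113, 0, 0, 0, 0.0, 0, 0, 0.113, 0, 0, 0, 0.0, 0, 0, 0.113, 0, 0, 0], grip_force=60)

```text
t: 3.4
tool_pos: [0.4501, 0.3317, 0.0066]
orientation: [0.221, 3.13, 0.007]
force: [0.2, 0.0, 0.8]
opening: 0.0201
```

Run:
```python
from h import *
st()
```

```text
t 3.4 tcp [450.1 331.7   6.6] head 171.9 al 0.2 roll 0.3 q [ 0.54  0.22  1.79  0.    1.12 -0.89] F [0.17 0.01 0.82] M [ 0.11 -0.21  0.06] op 20.1
```

jog_arm(motion=[0.0, 0, 0, -0.1, 0, 0, 0, 0.0, 0, 0, -0.2, 0, 0, 0, 0.0, 0, 0, -0.3, 0, 0, 0, 0.0, 0, 0, -0.36, 0, 0, 0, 0.0, 0, 0, -0.36, 0, 0, 0])

```text
t: 3.9
tool_pos: [0.4523, 0.3329, 0.1934]
orientation: [0.22, 3.121, 0.016]
force: [1.1, -0.4, -0.5]
opening: 0.0197
```

Run:
```python
from h import *
st()
c=snap('top','t2');s=snap('scene','s2');_,p,M=now()
tip=p+M@np.array([.0835,0,-.0082]);print(tip)
for n,cam in(('t2',c),('s2',s)):
    u,v=proj(cam,tip).astype(int);print(u,v); crop(n,u-30,v-30,u+30,v+30,7,n+'c')
cv2.imwrite('pics/b3.png',np.hstack([cv2.resize(cv2.imread('pics/t2c.png'),(400,400)),cv2.resize(cv2.imread('pics/s2c.png'),(400,400))]))
```

```text
t 3.9 tcp [452.3 332.9 193.4] head 171.9 al 0.7 roll 0.6 q [ 0.54  0.02  1.65  0.    1.46 -0.89] F [ 1.07 -0.37 -0.47] M [ 0.04 -0.14  0.04] op 19.7
[0.36701184 0.34297981 0.19496681]
100 289
448 189
```

View pics/b3.png

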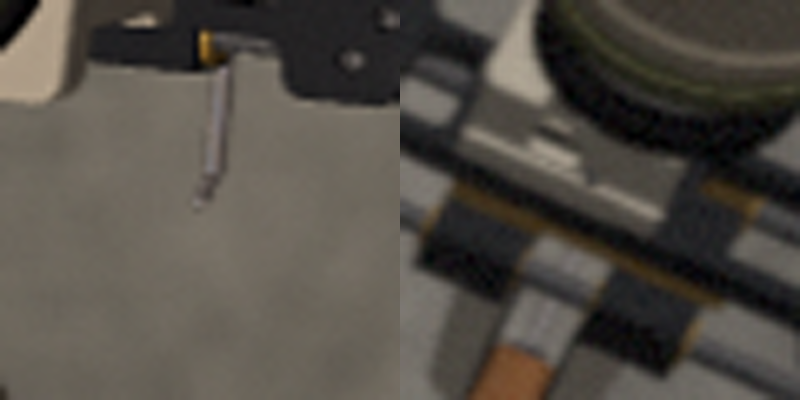

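View pics/s2.png

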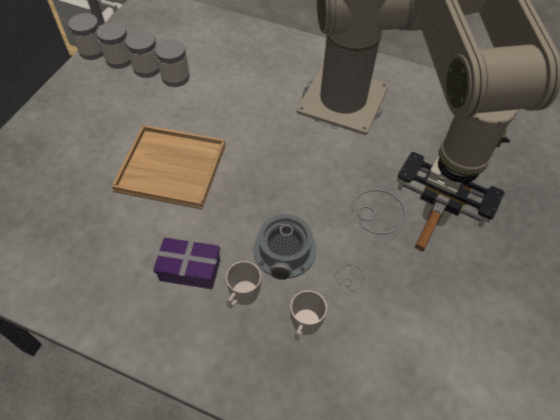

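```bash
cat >> h.py <<'E'
EYE=np.array([.519,.0309]); SD=np.array([np.cos(np.radians(13)),np.sin(np.radians(13))])
BT=np.array([.0766,0,-.0024]); TT=np.array([.0835,0,-.0082])
def bend(s,z,al,head=193,quiet=False):
    "bend target s mm from the eye centre toward the pot +x, z mm"
    b=np.r_[EYE+SD*s/1000,z/1000]; return b-Rt(head,al)@BT
def pb(s,z,al,head=193): plan(bend(s,z,al,head),head,al)
def bs():
    _,p,M=now(); b=p+M@BT; t=p+M@TT
    f=lambda q:np.round([(q[:2]-EYE)@SD*1000,(q[:2]-EYE)@np.array([-SD[1],SD[0]])*1000,q[2]*1000],1)
    print('bend s,lat,z',f(b),'tip',f(t))
E
python3 - <<'E'
from h import *
st(); bs(); print(bend(5,110,25)); pb(5,110,25)
E
```

```text
t 4.0 tcp [449.7 331.3 187.2] head 171.9 al 0.3 roll 0.3 q [ 0.54  0.03  1.65  0.    1.45 -0.89] F [ 0.03  0.25 -2.11] M [ 0.01 -0.12 -0.04] op 19.5
bend s,lat,z [-71.4 335.8 189.2] tip [-77.9 338.3 195. ]
[0.592504   0.04786974 0.14019742]
shift [-0.3619 -0.5216  0.0928] turn [-0.0482 -0.271  -0.231 ] mm 320.8 deg 32.3
```

jog_arm(motion=[0.0, -0.362, -0.522, 0.04, -0.048, -0.271, -0.231, 0.0, -0.362, -0.522, 0.04, -0.048, -0.271, -0.231, 0.0, -0.362, -0.522, 0.04, -0.048, -0.271, -0.231, 0.0, -0.362, -0.522, 0.04, -0.048, -0.271, -0.231, 0.0, -0.362, -0.522, 0.04, -0.048, -0.271, -0.231, 0.0, -0.362, -0.522, 0.093, -0.048, -0.271, -0.231, 0.0, -0.362, -0.522, 0.093, -0.048, -0.271, -0.231, 0.0, -0.362, -0.522, 0.093, -0.048, -0.271, -0.231])

```text
t: 4.8
tool_pos: [0.5903, 0.0446, 0.1347]
orientation: [-0.301, 2.698, 0.068]
force: [0.1, -0.1, -1.9]
opening: 0.0194
```

Run:
```python
from h import *
st();bs();pb(5,110,25)
c=snap('top','t3');_,p,M=now()
print(proj(c,p+M@TT),proj(c,p+M@BT),proj(c,[*EYE,.052])); u,v=proj(c,[*EYE,.052]).astype(int);crop('t3',u-50,v-50,u+50,v+50,6,'t3c')
```

```text
t 4.8 tcp [590.3  44.6 134.7] head -167.3 al 24.6 roll 0.1 q [-0.1  -0.23  2.06  0.17  0.91 -1.96] F [ 0.08 -0.1  -1.86] M [0.02 0.13 0.01] op 19.4
bend s,lat,z [  1.9  -2.4 105. ] tip [ -6.7  -2.3 107.4]
shift [-0.0097  0.0055 -0.0076] turn [-0.0003 -0.0047 -0.0029] mm 6.7 deg 0.5
[273.63079296 206.50088735] [272.59306973 202.43413702] [273.09346914 205.46563032]
```

View pics/t3c.png

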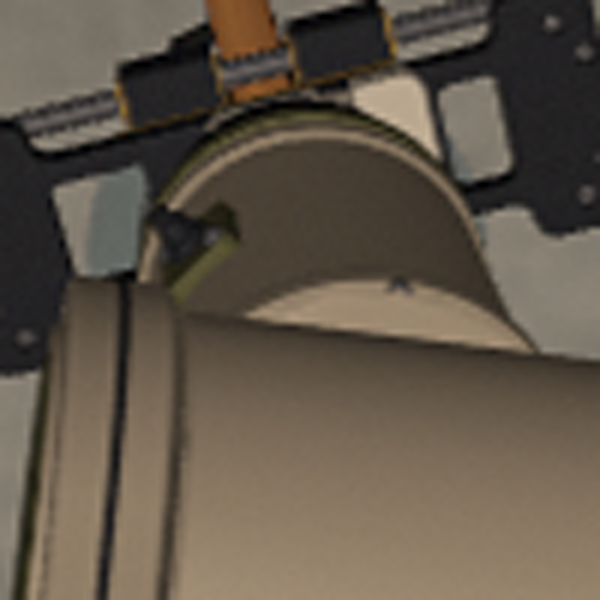

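The top view is blocked by the arm. I'll check the scene camera.

Run:
```python
from h import *
c=snap('scene','s3');st();_,p,M=now()
print(proj(c,p+M@TT),proj(c,p+M@BT),proj(c,[*EYE,.052])); u,v=proj(c,[*EYE,.052]).astype(int);crop('s3',u-55,v-55,u+55,v+45,7,'s3c')
```

```text
t 4.9 tcp [590.8  47.4 137.1] head -167.1 al 24.7 roll 0.1 q [-0.09 -0.24  2.06  0.17  0.91 -1.96] F [ 0.18 -0.02  0.33] M [-0.05  0.13  0.01] op 19.3
[286.64563358 214.42542296] [285.96761189 218.1492882 ] [285.53970027 229.72636089]
```

View pics/s3c.png

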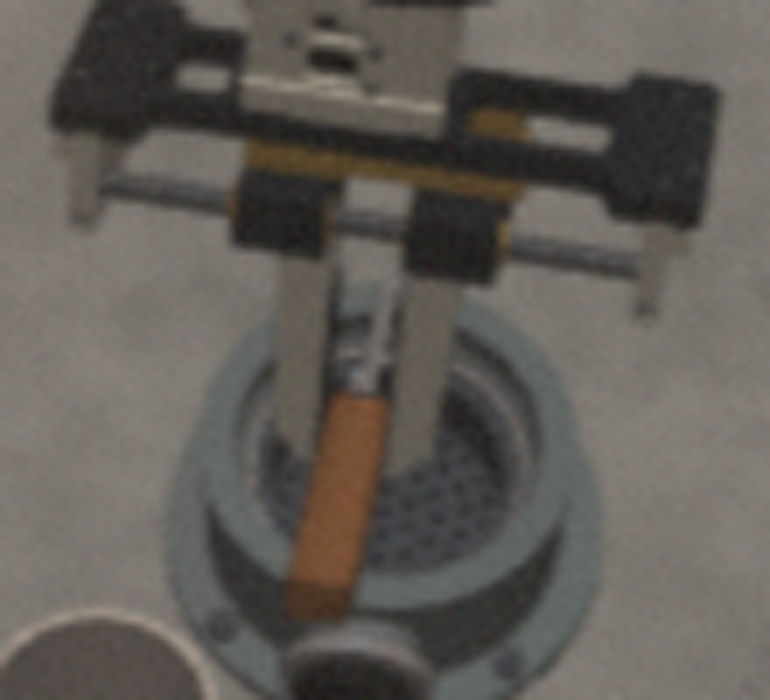

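Run:
```python
from h import *
st();bs();pb(8,75,55)
```

```text
t 4.9 tcp [590.8  47.4 137.1] head -167.1 al 24.7 roll 0.1 q [-0.09 -0.24  2.06  0.17  0.91 -1.96] F [ 0.18 -0.02  0.33] M [-0.05  0.13  0.01] op 19.3
bend s,lat,z [3.000e+00 1.000e-01 1.073e+02] tip [-5.700e+00  1.000e-01  1.097e+02]
shift [ 0.0365  0.0001 -0.0151] turn [-0.     -0.3364 -0.0015] mm 19.7 deg 30.3
```

jog_arm(motion=[0.0, 0.036, 0, -0.015, 0, -0.1, -0.001, 0.0, 0.036, 0, -0.015, 0, -0.19, -0.001, 0.0, 0.036, 0, -0.015, 0, -0.28, -0.001, 0.0, 0.036, 0, -0.015, 0, -0.336, -0.001, 0.0, 0.036, 0, -0.015, 0, -0.336, -0.001, 0.0, 0.036, 0, -0.015, 0, -0.336, -0.001])

```text
t: 5.5
tool_pos: [0.5953, 0.0492, 0.1467]
orientation: [-0.255, 2.207, 0.124]
force: [-1.3, -0.3, -2.6]
opening: 0.0197
```

Run:
```python
from h import *
st();bs();pb(8.5,64,55);pb(-1,47,55);pb(-1,47,45)
c=snap('scene','s4');_,p,M=now()
print(proj(c,p+M@TT)-[230,174],proj(c,p+M@BT)-[230,174]);crop('s4',230,174,340,274,7,'s4c')
```

```text
t 5.5 tcp [595.3  49.2 146.7] head -166.7 al 52.9 roll -0.1 q [-0.23 -0.56  2.5   0.86  0.49 -2.66] F [-1.32 -0.27 -2.55] M [-0.05  0.45 -0.03] op 19.7
bend s,lat,z [30.3  0.4 87.1] tip [21.5  0.4 85.1]
shift [ 0.0631 -0.0011 -0.0126] turn [ 0.0002 -0.0237  0.0019] mm 32.2 deg 2.1
shift [ 0.1017 -0.001  -0.0072] turn [ 0.0002 -0.0237  0.0019] mm 51.0 deg 2.1
shift [ 0.1039 -0.001   0.0194] turn [0.0001 0.0874 0.0019] mm 52.8 deg 7.9
[54.4511919  56.10935337] [53.82338491 58.89824281]
```

View pics/s4c.png

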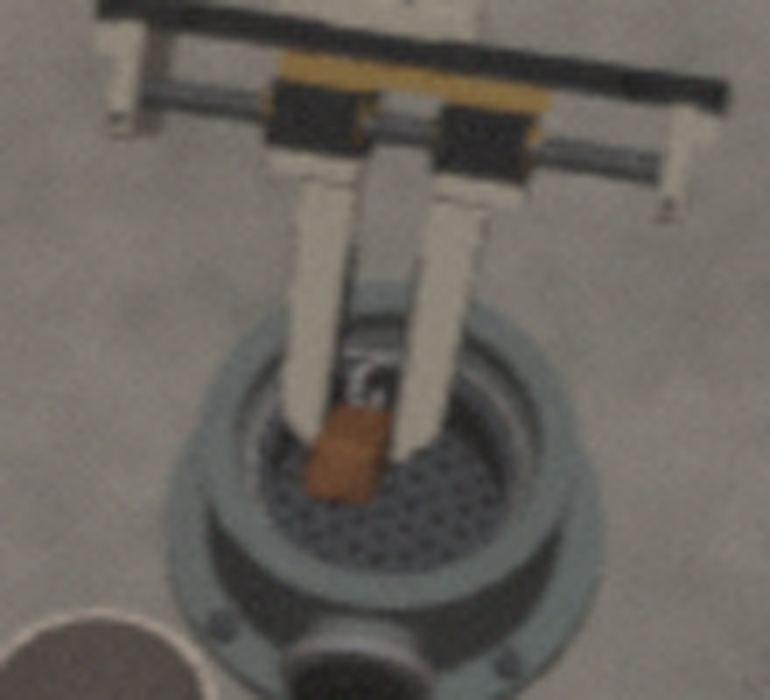

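Joints 3 and 6 are at their limits (q3 = 2.5, q6 = -2.66) at this pitch, with the bend still above the pot. I'll lay the pick back where it was and regrip it with the tool tilted 28° backward. The steep entry then needs only a moderate wrist tilt.

Run:
```python
from h import *
plan([.56,.12,.2],180,15)
```

```text
shift [-0.0635  0.1539 -0.0939] turn [0.0816 0.4188 0.124 ] mm 95.6 deg 40.0
```

jog_arm(motion=[0.0, -0.03, 0.02, -0.07, 0.02, 0.1, 0.03, 0.0, -0.06, 0.08, -0.094, 0.04, 0.2, 0.06, 0.0, -0.06, 0.154, -0.094, 0.08, 0.42, 0.124, 0.0, -0.06, 0.154, -0.094, 0.08, 0.42, 0.124, 0.0, -0.06, 0.154, -0.094, 0.08, 0.42, 0.124, 0.0, -0.06, 0.154, -0.094, 0.08, 0.42, 0.124])

```text
t: 6.15
tool_pos: [0.5583, 0.1192, 0.2006]
orientation: [-0.063, 2.782, 0.031]
force: [-0.1, -0.4, 0.1]
opening: 0.0194
```

Run:
```python
from h import *
st();plan([.455,.3315,.06],174,0)
```

```text
t 6.15 tcp [558.3 119.2 200.6] head -177.5 al 20.6 roll 0.8 q [ 0.13 -0.3   1.97 -0.02  1.11 -1.48] F [-0.08 -0.35  0.05] M [0.1 0.1 0. ] op 19.4
shift [0.2749 0.4303 0.2033] turn [0.0259 0.2274 0.0947] mm 274.8 deg 22.3
```

jog_arm(motion=[0.0, 0.2, 0.43, 0.0, 0.026, 0.228, 0.095, 0.0, 0.2, 0.43, 0.0, 0.026, 0.228, 0.095, 0.0, 0.2, 0.43, 0.0, 0.026, 0.228, 0.095, 0.0, 0.2, 0.43, 0.0, 0.026, 0.228, 0.095, 0.0, 0.274, 0.43, 0.203, 0.026, 0.228, 0.095, 0.0, 0.274, 0.43, 0.203, 0.026, 0.228, 0.095, 0.0, 0.274, 0.43, 0.203, 0.026, 0.228, 0.095, 0.0, 0.274, 0.43, 0.203, 0.026, 0.228, 0.095])

```text
t: 6.95
tool_pos: [0.4513, 0.329, 0.0553]
orientation: [-0.157, -3.13, 0.015]
force: [0.1, 0.4, -0.0]
opening: 0.0195
```

Run:
```python
from h import *
st();plan([.455,.3315,.0075],174,0)
```

```text
t 6.95 tcp [451.3 329.   55.3] head 174.3 al -0.4 roll -0.6 q [ 0.54  0.17  1.75 -0.    1.23 -0.93] F [ 0.12  0.41 -0.03] M [ 0.03 -0.09  0.02] op 19.5
shift [-0.0075  0.0066  0.0955] turn [-0.0063 -0.0044  0.0029] mm 48.0 deg 0.7
```

jog_arm(motion=[0.0, -0.007, 0.006, 0.06, -0.006, -0.004, 0.003, 0.0, -0.007, 0.006, 0.094, -0.006, -0.004, 0.003, 0.0, -0.007, 0.006, 0.095, -0.006, -0.004, 0.003, 0.0, -0.007, 0.006, 0.096, -0.006, -0.004, 0.003, 0.4, -0.007, 0.006, 0.096, -0.006, -0.004, 0.003, 0.4, -0.007, 0.006, 0.096, -0.006, -0.004, 0.003, 0.4, -0.007, 0.006, 0.096, -0.006, -0.004, 0.003])

```text
t: 7.65
tool_pos: [0.4555, 0.3315, 0.0085]
orientation: [0.164, 3.136, 0.0]
force: [-0.3, -0.1, -0.7]
opening: 0.0361
```

Run:
```python
from h import *
st();_,p,M=now(); plan(p+M@np.array([.003,0,0])+[0,0,.0005],174,-28)
```

```text
t 7.65 tcp [455.5 331.5   8.5] head 174.0 al 0.1 roll 0.0 q [ 0.54  0.24  1.77 -0.    1.13 -0.93] F [-0.29 -0.13 -0.66] M [ 0.06 -0.16  0.03] op 36.1
shift [ 0.006  0.    -0.001] turn [2.000e-04 3.117e-01 0.000e+00] mm 3.0 deg 28.1
```

jog_arm(motion=[0.4, 0.006, 0, -0.004, 0, 0.09, 0, 0.4, 0.006, 0, -0.004, 0, 0.18, 0, 0.4, 0.006, 0, -0.004, 0, 0.27, 0, 0.4, 0.006, 0, -0.002, 0, 0.311, 0, 0.4, 0.006, 0, -0.001, 0, 0.311, 0, 0.4, 0.006, 0, 0.001, 0, 0.311, 0])

```text
t: 8.25
tool_pos: [0.4529, 0.3317, 0.0076]
orientation: [-0.14, -2.652, -0.035]
force: [-0.1, 0.3, -0.1]
opening: 0.0372
```

Run:
```python
from h import *
st();c=snap('scene','s5');t=snap('top','t5');_,p,M=now()
crop('s5',350,160,490,280,5,'s5c');crop('t5',80,180,200,300,5,'t5c')
```

```text
t 8.25 tcp [452.9 331.7   7.6] head 174.0 al -27.8 roll 0.0 q [ 0.39  0.63  1.35  0.22  1.6  -1.12] F [-0.12  0.3  -0.1 ] M [ 0.02 -0.32  0.07] op 37.2
```

View pics/s5c.png

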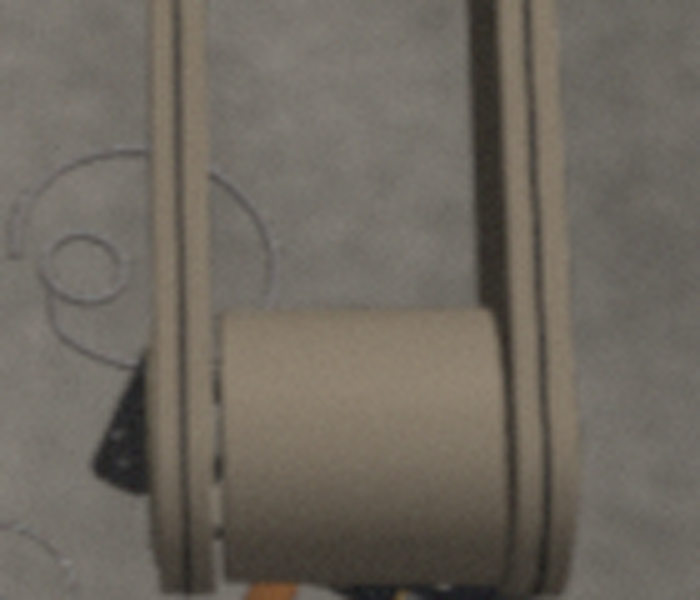

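View pics/t5c.png

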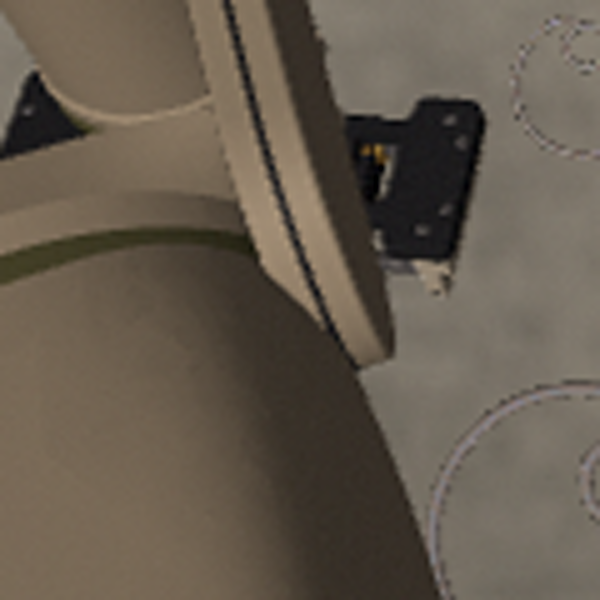

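jog_arm(motion=[0.0, 0, 0, 0, 0, 0, 0, 0.0, 0, 0, 0, 0, 0, 0, 0.0, 0, 0, 0, 0, 0, 0, 0.0, 0, 0, 0, 0, 0, 0], grip_force=60)

```text
t: 8.75
tool_pos: [0.4521, 0.3326, 0.0093]
orientation: [-0.137, -2.653, -0.036]
force: [-0.8, 0.4, 5.2]
opening: 0.0191
```

```bash
cat >> h.py <<'E'
# regrasp: pick frame -> tool frame
AG=-27.8; TP=np.array([36.0,0,7.6])  # tcp in pick frame, mm
def pick2tool(v):
    Rp=Rt(0,0)@np.diag([1,-1,-1]); # pick axes x=head,y left,z up in world for head 0
    return Rt(0,AG).T@((np.array(v)-TP)/1000)
BT=pick2tool([110,0,9.]); TT=pick2tool([116.9,0,14.8])
def bend(s,z,al,head=190,lat=0):
    b=np.r_[EYE+SD*s/1000+np.array([-SD[1],SD[0]])*lat/1000,z/1000]; return b-Rt(head,al+AG)@BT
def pb(s,z,al,head=190,lat=0): plan(bend(s,z,al,head,lat),head,al+AG)
E
python3 - <<'E'
from h import *
st();print(BT,TT);_,p,M=now();print(p+M@TT)
plan(p+[0.03,-.03,.15],182,AG+5)
E
```

```text
t 8.75 tcp [452.1 332.6   9.3] head 174.1 al -27.8 roll 0.1 q [ 0.39  0.62  1.35  0.22  1.6  -1.12] F [-0.75  0.37  5.19] M [0.13 0.32 0.05] op 19.1
[0.06611193 0.         0.0332742 ] [0.07492058 0.         0.0313617 ]
[0.37164307 0.34096839 0.01646931]
shift [ 0.0816 -0.0531 -0.2962] turn [ 0.0383 -0.0554 -0.0793] mm 155.9 deg 9.4
```

jog_arm(motion=[0.0, 0, 0, -0.08, 0, 0, 0, 0.0, 0.03, -0.02, -0.16, 0.01, -0.02, -0.03, 0.0, 0.08, -0.053, -0.296, 0.038, -0.055, -0.079, 0.0, 0.08, -0.053, -0.296, 0.038, -0.055, -0.079, 0.0, 0.08, -0.053, -0.296, 0.038, -0.055, -0.079])

```text
t: 9.25
tool_pos: [0.4856, 0.3034, 0.1642]
orientation: [0.048, -2.752, 0.005]
force: [0.2, 0.8, -1.1]
opening: 0.0194
```

```bash
sed -i 's/^AG=-27.8; TP.*/AG=-27.8; TP=np.array([36.8,0,9.3])/' h.py
python3 - <<'E'
from h import *
st();_,p,M=now();print(p+M@TT);pb(10,120,25)
c=snap('top','t6');u,v=proj(c,p+M@TT);print(u,v,proj(c,p+M@BT));crop('t6',int(u)-50,int(v)-60,int(u)+50,int(v)+40,6,'t6c')
c=snap('scene','s6');u,v=proj(c,p+M@TT);print(u,v,proj(c,p+M@BT));crop('s6',int(u)-50,int(v)-40,int(u)+50,int(v)+60,6,'s6c')
E
```

```text
t 9.25 tcp [485.6 303.4 164.2] head -178.0 al -22.3 roll 0.2 q [ 0.38  0.44  1.27  0.14  1.8  -1.22] F [ 0.16  0.83 -1.14] M [ 0.02 -0.42 -0.02] op 19.4
[0.40541393 0.30064653 0.16200497]
shift [-0.1932 -0.5247 -0.0531] turn [ 0.0216 -0.2163 -0.0872] mm 280.8 deg 21.1
130.31349186921977 265.69248577317603 [131.16117923 261.5440781 ]
420.60369715752427 205.19481907083835 [419.29633151 209.11616755]
```

View pics/t6c.png

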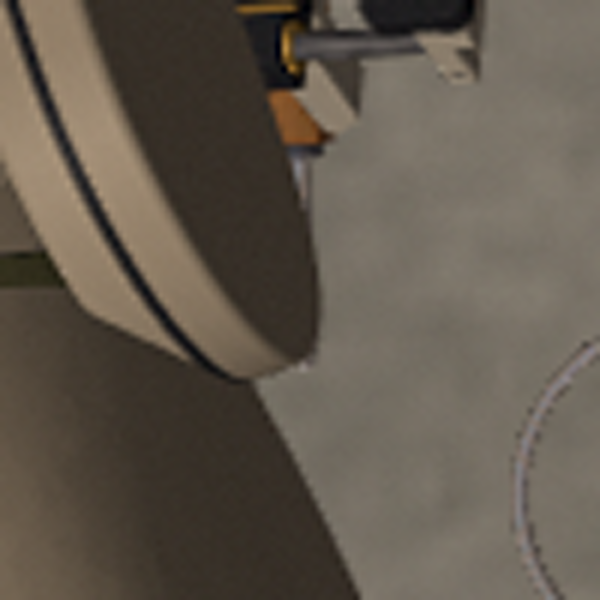

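View pics/s6c.png

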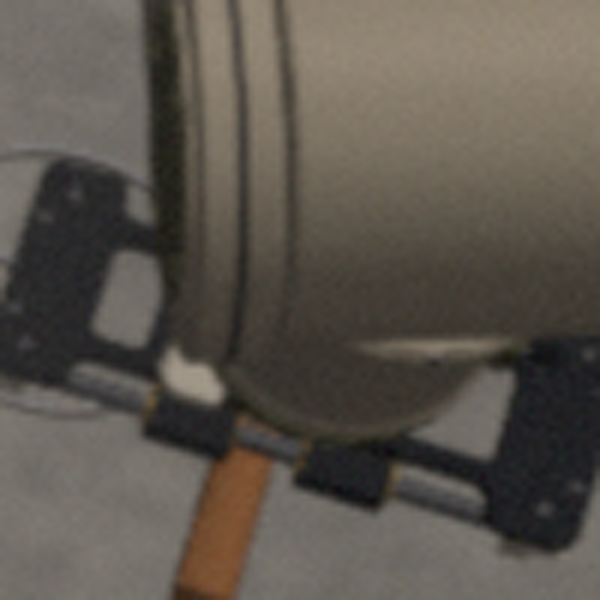

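jog_arm(motion=[0.0, -0.193, -0.525, -0.06, 0.022, -0.216, -0.087, 0.0, -0.193, -0.525, -0.06, 0.022, -0.216, -0.087, 0.0, -0.193, -0.525, -0.06, 0.022, -0.216, -0.087, 0.0, -0.193, -0.525, -0.06, 0.022, -0.216, -0.087, 0.0, -0.193, -0.525, -0.06, 0.022, -0.216, -0.087, 0.0, -0.193, -0.525, -0.053, 0.022, -0.216, -0.087, 0.0, -0.193, -0.525, -0.053, 0.022, -0.216, -0.087, 0.0, -0.193, -0.525, -0.053, 0.022, -0.216, -0.087])

```text
t: 10.15
tool_pos: [0.5895, 0.0433, 0.1428]
orientation: [0.265, -3.068, 0.01]
force: [-0.2, 0.6, -1.2]
opening: 0.0194
```

Run:
```python
from h import *
st();bs();_,p,M=now();pb(8,75,55)
c=snap('top','t7');u,v=proj(c,p+M@TT);print(u,v,proj(c,p+M@BT));crop('t7',int(u)-50,int(v)-60,int(u)+50,int(v)+40,6,'t7c')
c=snap('scene','s7');u,v=proj(c,p+M@TT);print(u,v,proj(c,p+M@BT));crop('s7',int(u)-50,int(v)-40,int(u)+50,int(v)+60,6,'s7c')
```

```text
t 10.15 tcp [589.5  43.3 142.8] head -170.1 al -3.6 roll -0.0 q [-0.01  0.22  1.53 -0.01  1.45 -1.75] F [-0.2   0.57 -1.19] M [ 0.09 -0.17  0.02] op 19.4
bend s,lat,z [  5.   -0.2 112.5] tip [ -3.7   0.3 114.9]
shift [0.0427 0.0008 0.018 ] turn [-0.0008 -0.3419 -0.0014] mm 23.2 deg 30.8
272.6760129226837 205.18414502464182 [271.85549317 201.05129466]
286.6704270308345 213.88257613357072 [285.78839379 217.59636693]
```

View pics/t7c.png

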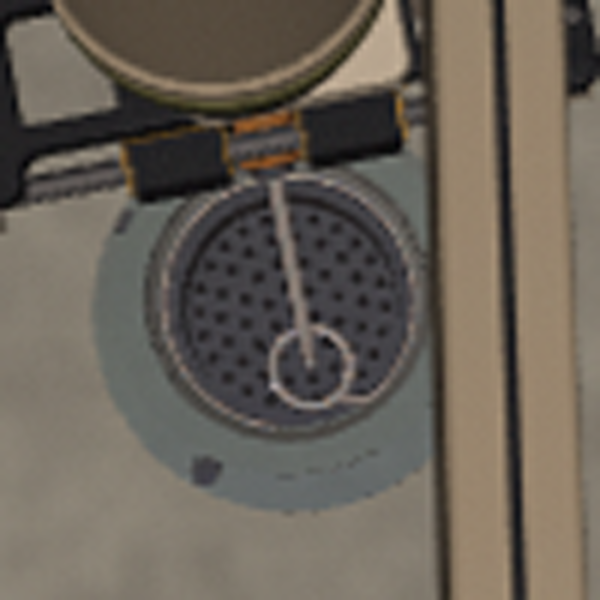

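View pics/s7c.png

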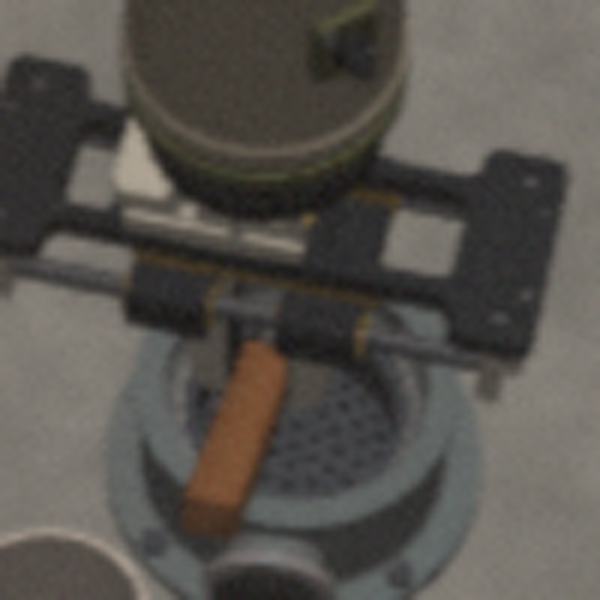

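jog_arm(motion=[0.0, 0.043, 0.002, 0.01, -0.001, -0.09, -0.001, 0.0, 0.043, 0.002, 0.01, -0.001, -0.18, -0.001, 0.0, 0.043, 0.002, 0.018, -0.001, -0.27, -0.001, 0.0, 0.043, 0.002, 0.018, -0.001, -0.342, -0.001, 0.0, 0.043, 0.002, 0.018, -0.001, -0.342, -0.001, 0.0, 0.043, 0.002, 0.018, -0.001, -0.342, -0.001])

```text
t: 10.85
tool_pos: [0.5675, 0.0427, 0.1366]
orientation: [-0.236, 2.658, 0.058]
force: [-0.6, 0.3, -0.8]
opening: 0.019
```

Run:
```python
from h import *
st();bs();_,p,M=now();pb(8.5,62,55,190,1);pb(-1,46.5,55,190,1)
c=snap('top','t8');u,v=proj(c,p+M@TT);print(u,v,proj(c,p+M@BT));crop('t8',int(u)-50,int(v)-60,int(u)+50,int(v)+40,6,'t8c')
```

```text
t 10.85 tcp [567.5  42.7 136.6] head -169.8 al 27.2 roll 0.0 q [-0.1  -0.35  2.17  0.16  0.88 -1.92] F [-0.56  0.32 -0.76] M [0.01 0.1  0.01] op 19.0
bend s,lat,z [ 8.2  2.7 76.5] tip [-0.5  3.1 74.2]
shift [ 0.0126 -0.0036  0.0261] turn [ 0.001  -0.0001  0.0015] mm 14.6 deg 0.2
shift [ 0.0437 -0.0045  0.045 ] turn [ 0.001  -0.0001  0.0015] mm 31.4 deg 0.2
271.4730729051883 205.34561489776917 [270.60484489 201.22372095]
```

View pics/t8c.png

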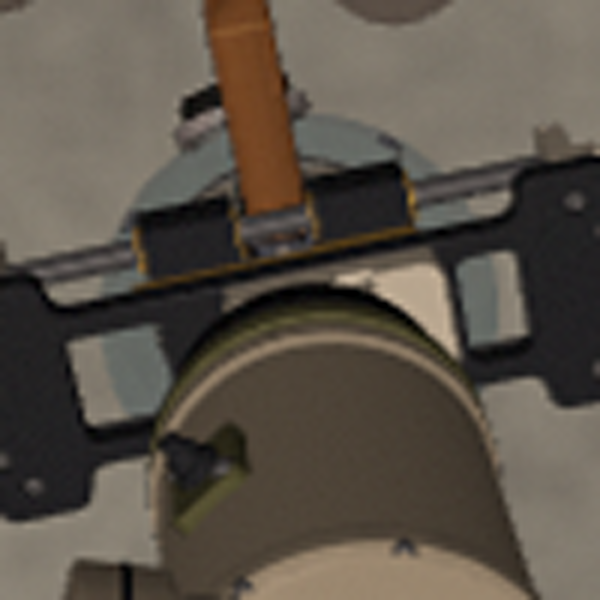

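jog_arm(motion=[0.0, 0.012, -0.002, 0.026, 0.001, 0, 0.001, 0.0, 0.012, -0.002, 0.026, 0.001, 0, 0.001, 0.0, 0.02, -0.002, 0.031, 0.001, 0, 0.001, 0.0, 0.028, -0.002, 0.036, 0.001, 0, 0.001, 0.0, 0.028, -0.002, 0.036, 0.001, 0, 0.001])

```text
t: 11.4
tool_pos: [0.5647, 0.0408, 0.1147]
orientation: [-0.234, 2.658, 0.056]
force: [0.1, -0.2, -0.0]
opening: 0.0195
```

Run:
```python
from h import *
st();bs();_,p,M=now();pb(-1,46.5,55,190,2)
```

```text
t 11.4 tcp [564.7  40.8 114.7] head -169.9 al 27.2 roll -0.0 q [-0.1  -0.34  2.19  0.17  0.83 -1.93] F [ 0.13 -0.2  -0.01] M [0.01 0.15 0.05] op 19.5
bend s,lat,z [ 5.1  1.5 54.6] tip [-3.6  1.9 52.3]
shift [0.0182 0.0003 0.0089] turn [-0.0001  0.0002  0.0007] mm 10.1 deg 0.1
```

No contact yet, so I'll continue to the bottom of the entry.

jog_arm(motion=[0.0, 0.006, 0, 0.003, 0, 0, 0, 0.0, 0.012, 0, 0.006, 0, 0, 0, 0.0, 0.018, 0, 0.009, 0, 0, 0, 0.0, 0.018, 0, 0.009, 0, 0, 0])

```text
t: 11.8
tool_pos: [0.5582, 0.0397, 0.106]
orientation: [-0.234, 2.658, 0.056]
force: [0.1, -0.3, -0.8]
opening: 0.0192
```

Run:
```python
from h import *
st();bs();_,p,M=now();pb(-5,47,42,190,2);pb(-9.5,46.8,30,190,2)
```

```text
t 11.8 tcp [558.2  39.7 106. ] head -169.9 al 27.2 roll -0.0 q [-0.11 -0.34  2.22  0.17  0.82 -1.94] F [ 0.14 -0.34 -0.76] M [0.06 0.18 0.02] op 19.2
bend s,lat,z [-1.5  1.9 45.9] tip [-10.2   2.3  43.5]
shift [-0.007  -0.0002  0.0256] turn [-1.000e-04  1.441e-01  5.000e-04] mm 13.3 deg 13.0
shift [-0.0037 -0.0007  0.052 ] turn [-2.000e-04  2.774e-01  5.000e-04] mm 26.1 deg 25.0
```

jog_arm(motion=[0.0, -0.002, 0, 0.006, 0, 0.036, 0, 0.0, -0.004, 0, 0.013, 0, 0.072, 0, 0.0, -0.005, 0, 0.019, 0, 0.108, 0, 0.0, -0.007, 0, 0.0256, 0, 0.144, 0, 0.0, -0.007, 0, 0.0256, 0, 0.144, 0])

```text
t: 12.3
tool_pos: [0.5684, 0.0414, 0.0967]
orientation: [-0.254, 2.883, 0.031]
force: [0.1, -0.4, -0.3]
opening: 0.0193
```

Run:
```python
from h import *
st();bs();_,p,M=now();pb(-9.5,46.8,30,190,2)
c=snap('scene','s9');u,v=proj(c,p+M@TT);print(u,v,proj(c,p+M@BT));crop('s9',int(u)-50,int(v)-50,int(u)+50,int(v)+50,6,'s9c')
```

```text
t 12.3 tcp [568.4  41.4  96.7] head -169.9 al 14.2 roll -0.0 q [-0.05 -0.1   1.97  0.06  1.03 -1.83] F [ 0.08 -0.39 -0.3 ] M [ 0.02  0.01 -0.03] op 19.3
bend s,lat,z [-3.6  1.8 47.5] tip [-12.6   2.3  47.2]
shift [ 0.0003 -0.0004  0.0268] turn [-0.0004  0.1335  0.0007] mm 13.4 deg 12.0
287.3253584599852 226.4979060188229 [286.50277301 229.5654228 ]
```

View pics/s9c.png

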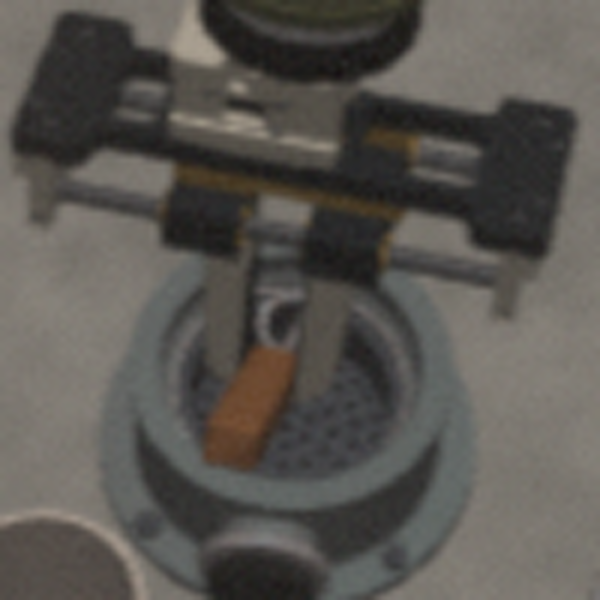

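jog_arm(motion=[0.0, 0, 0, 0.0067, 0, 0.033, 0, 0.0, 0, 0, 0.0134, 0, 0.067, 0, 0.0, 0, 0, 0.02, 0, 0.1, 0, 0.0, 0, 0, 0.027, 0, 0.1335, 0, 0.0, 0, 0, 0.027, 0, 0.1335, 0])

```text
t: 12.85
tool_pos: [0.5712, 0.0421, 0.0827]
orientation: [-0.273, 3.091, 0.005]
force: [0.5, 0.2, -0.7]
opening: 0.0191
```

Run:
```python
from h import *
st();bs();_,p,M=now();pb(-10,50,28,190,2)
c=snap('top','t10');u,v=proj(c,p+M@TT);print(u,v,proj(c,p+M@BT));crop('t10',int(u)-50,int(v)-60,int(u)+50,int(v)+40,6,'t10c')
```

```text
t 12.85 tcp [571.2  42.1  82.7] head -169.9 al 2.2 roll -0.0 q [-0.02  0.13  1.75  0.01  1.23 -1.77] F [ 0.45  0.2  -0.71] M [ 0.02 -0.08 -0.04] op 19.1
bend s,lat,z [-9.7  2.4 45.8] tip [-18.6   2.9  47.4]
shift [-0.0022 -0.0011 -0.0038] turn [-0.      0.0226  0.0009] mm 2.2 deg 2.0
274.01070959722523 214.22165515145994 [273.20411774 210.26294807]
```

View pics/t10c.png

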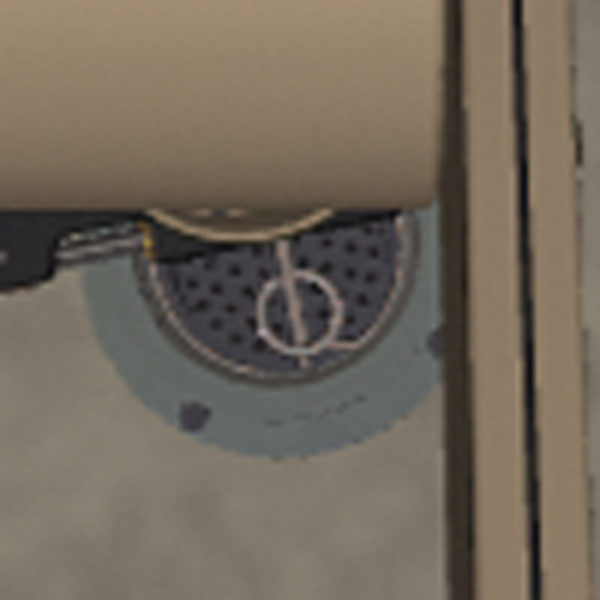

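The top view shows the shaft passing over the eye's near wire at (288,272) and under its far wire at (300,350), with the tip out beyond it at (304,363). That is under the eye, so I'll lift slowly.

jog_arm(motion=[0.0, 0, 0, -0.004, 0, 0.01, 0, 0.0, 0, 0, -0.008, 0, 0.02, 0, 0.0, 0, 0, -0.012, 0, 0.025, 0, 0.0, 0, 0, -0.016, 0, 0.025, 0, 0.0, 0, 0, -0.016, 0, 0.025, 0])

```text
t: 13.4
tool_pos: [0.5708, 0.0421, 0.0912]
orientation: [-0.276, 3.128, 0.0]
force: [-0.0, 0.1, -1.1]
opening: 0.0193
```

Run:
```python
from h import *
st();bs();_,p,M=now()
c=snap('top','t11');u,v=proj(c,p+M@TT);print(u,v,proj(c,p+M@BT));crop('t11',224,154,324,254,6,'t11c');st()
```

```text
t 13.4 tcp [570.8  42.1  91.2] head -169.9 al 0.1 roll -0.0 q [-0.02  0.15  1.7   0.    1.29 -1.76] F [-0.01  0.06 -1.12] M [ 0.13 -0.11  0.03] op 19.3
bend s,lat,z [-11.5   2.5  56.7] tip [-20.3   3.   58.6]
274.05400816141747 214.74454978951883 [273.24579842 210.7706809 ]
t 13.45 tcp [570.7  42.   90.9] head -169.9 al 0.1 roll -0.0 q [-0.02  0.15  1.7   0.    1.28 -1.76] F [ 0.42  0.14 -1.61] M [ 0.07 -0.18  0.  ] op 19.4
```

View pics/t11c.png

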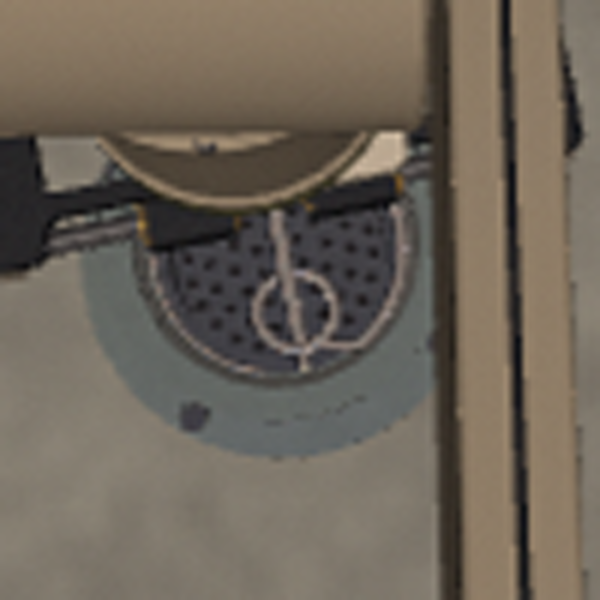

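jog_arm(motion=[0.0, -0.002, 0, -0.015, 0, 0, 0, 0.0, -0.007, 0, -0.03, 0, 0, 0, 0.0, -0.013, 0, -0.045, 0, 0, 0, 0.0, -0.022, 0, -0.06, 0, 0, 0, 0.0, -0.022, 0, -0.06, 0, 0, 0])

```text
t: 13.95
tool_pos: [0.5833, 0.0441, 0.1232]
orientation: [-0.276, 3.125, -0.0]
force: [0.7, 0.0, -1.1]
opening: 0.0191
```

Run:
```python
from h import *
st();bs();_,p,M=now()
c=snap('top','t12');print(proj(c,p+M@TT));crop('t12',224,154,324,254,6,'t12c')
c=snap('scene','s12');print(proj(c,p+M@TT));crop('s12',224,164,344,284,6,'s12c');st()
```

```text
t 13.95 tcp [583.3  44.1 123.2] head -169.9 al 0.3 roll -0.0 q [-0.01  0.15  1.64  0.    1.34 -1.76] F [ 0.66  0.02 -1.05] M [ 0.02 -0.12 -0.01] op 19.1
bend s,lat,z [ 1.3  1.6 88.5] tip [-7.5  2.1 90.4]
[272.61264294 207.97885819]
[287.39428296 218.46840599]
t 14.05 tcp [581.9  44.  121.4] head -169.9 al 0.1 roll -0.0 q [-0.01  0.15  1.65  0.    1.34 -1.76] F [-0.12  0.11 -1.31] M [ 0.05 -0.13  0.  ] op 19.3
```

View pics/t12c.png

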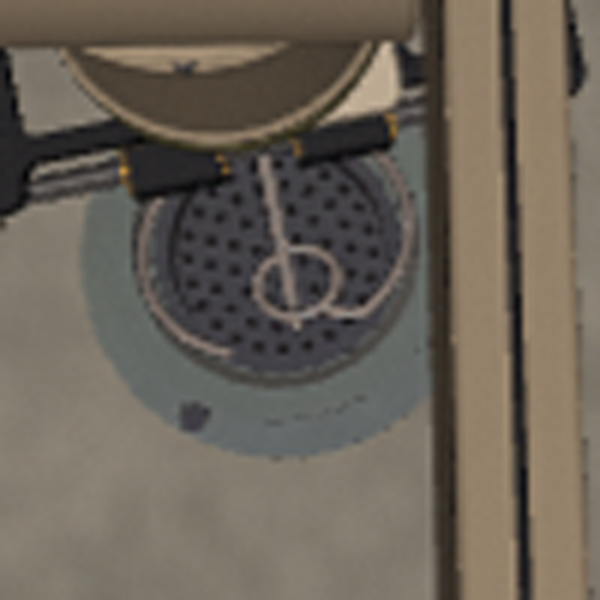

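View pics/s12c.png

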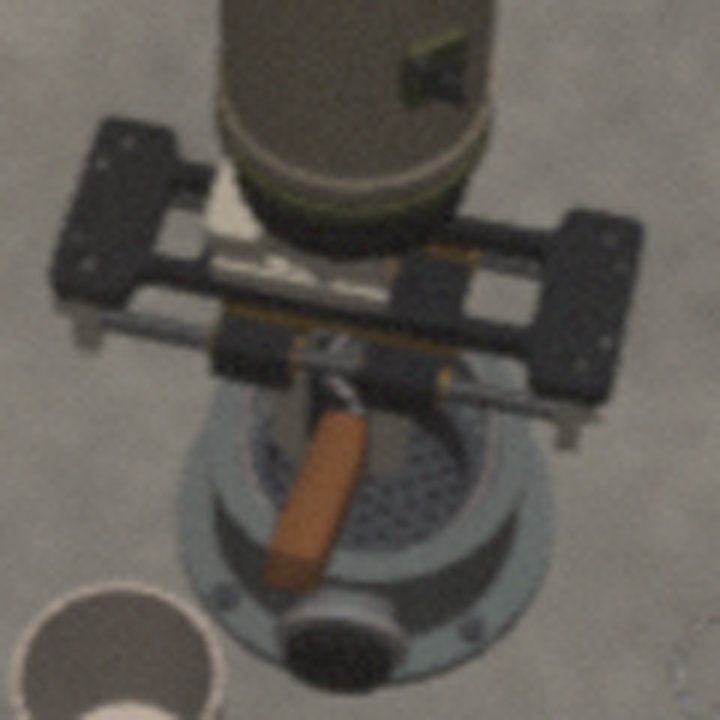

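The ring is tilting out. Its eye is on the hook at (295,285), and the other end has risen out of the groove at (230,350). I'll continue along the arc.

jog_arm(motion=[0.0, -0.012, 0, -0.02, 0, 0, 0, 0.0, -0.025, 0, -0.04, 0, 0, 0, 0.0, -0.035, 0, -0.06, 0, 0, 0, 0.0, -0.038, 0, -0.085, 0, 0, 0, 0.0, -0.038, 0, -0.11, 0, 0, 0, 0.0, -0.038, 0, -0.13, 0, 0, 0, 0.0, -0.038, 0, -0.13, 0, 0, 0])

```text
t: 14.75
tool_pos: [0.6016, 0.0473, 0.189]
orientation: [-0.276, 3.124, -0.001]
force: [-0.0, 0.1, -0.7]
opening: 0.0191
```

Run:
```python
from h import *
st();bs();_,p,M=now()
c=snap('top','t13');print(proj(c,p+M@TT));crop('t13',224,144,324,244,6,'t13c')
c=snap('scene','s13');print(proj(c,p+M@TT));crop('s13',224,154,344,274,6,'s13c');st()
```

```text
t 14.75 tcp [601.6  47.3 189. ] head -169.9 al 0.3 roll -0.1 q [-0.01  0.15  1.52  0.    1.46 -1.75] F [-0.    0.09 -0.74] M [ 0.05 -0.25  0.01] op 19.1
bend s,lat,z [ 19.8   0.7 154.2] tip [ 11.    1.1 156.1]
[269.81186884 196.35087175]
[286.41136078 209.16586078]
t 14.85 tcp [600.5  47.3 186.7] head -169.9 al 0.1 roll -0.0 q [-0.01  0.15  1.52  0.    1.46 -1.75] F [-0.72 -0.17 -0.83] M [ 0.13 -0.18  0.01] op 19.4
```

View pics/t13c.png

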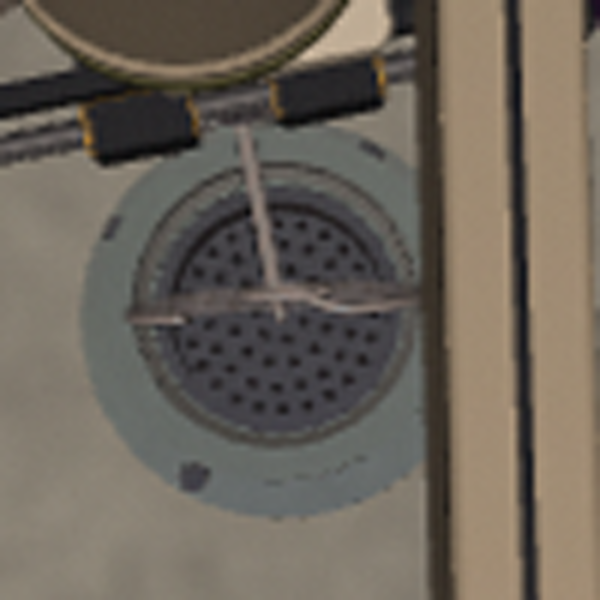

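View pics/s13c.png

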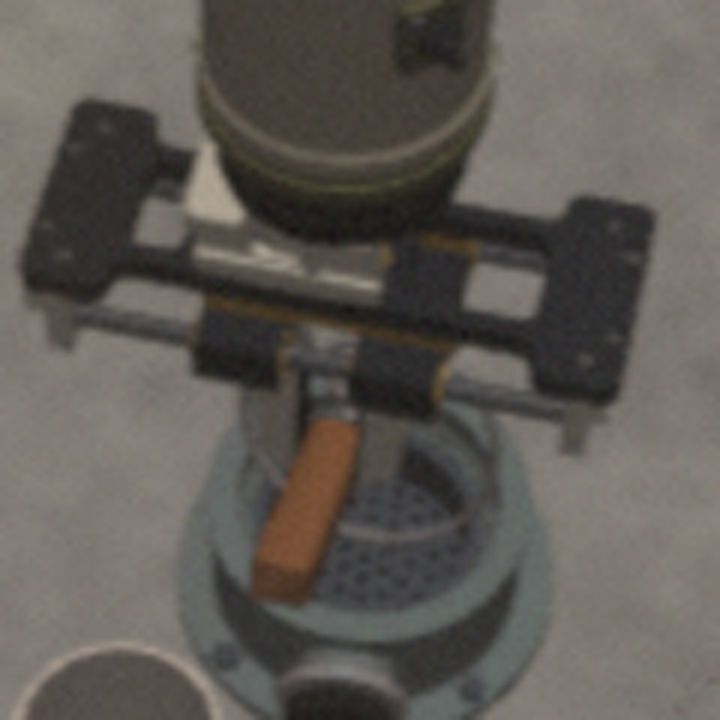

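The ring hangs freely from the hook, clear of the rim, and the strainer is still seated. I'll raise it and carry it to the tray.

```bash
cat >> h.py <<'E'
def pw(x,y,z,al,head): plan(np.array([x,y,z])/1000-Rt(head,al+AG)@BT,head,al+AG)
def bw():
    _,p,M=now(); print('bendW',np.round((p+M@BT)*1000,1),'tipW',np.round((p+M@TT)*1000,1))
E
python3 - <<'E'
from h import *
st();bw();pw(505,-110,215,25,182)
E
```

```text
t 14.85 tcp [600.5  47.3 186.7] head -169.9 al 0.1 roll -0.0 q [-0.01  0.15  1.52  0.    1.46 -1.75] F [-0.72 -0.17 -0.83] M [ 0.13 -0.18  0.01] op 19.4
bendW [537.   36.  152.1] tipW [528.3  34.5 154. ]
shift [ 0.1118 -0.295  -0.1193] turn [-0.0023  0.0327  0.0899] mm 168.6 deg 8.6
```

jog_arm(motion=[0.0, 0, 0, -0.04, 0, 0, 0, 0.0, 0, 0, -0.08, 0, 0.01, 0, 0.0, 0.01, -0.03, -0.11, 0, 0.02, 0.01, 0.0, 0.03, -0.08, -0.119, 0, 0.03, 0.03, 0.0, 0.05, -0.14, -0.119, 0, 0.033, 0.05, 0.0, 0.075, -0.2, -0.119, 0, 0.033, 0.07, 0.0, 0.1, -0.26, -0.119, 0, 0.033, 0.09, 0.0, 0.112, -0.295, -0.119, 0, 0.033, 0.09])

```text
t: 15.65
tool_pos: [0.5699, -0.1099, 0.245]
orientation: [0.05, -3.09, 0.007]
force: [-0.3, -0.3, -1.1]
opening: 0.0196
```

Run:
```python
from h import *
st();bw();pw(479,-344,215,25,170)
```

```text
t 15.65 tcp [ 569.9 -109.9  245. ] head -178.2 al -2.9 roll -0.2 q [-0.27  0.12  1.46 -0.02  1.62 -1.87] F [-0.27 -0.33 -1.08] M [ 0.09 -0.2   0.01] op 19.6
bendW [ 503.6 -112.1  213.9] tipW [ 494.9 -112.4  216.3]
shift [ 0.0671 -0.4894  0.0029] turn [-0.009  -0.001   0.1314] mm 247.0 deg 11.9
```

jog_arm(motion=[0.0, 0.007, -0.05, 0, 0, 0, 0.015, 0.0, 0.014, -0.1, 0, 0, 0, 0.03, 0.0, 0.022, -0.16, 0, 0, 0, 0.045, 0.0, 0.03, -0.22, 0, 0, 0, 0.06, 0.0, 0.04, -0.29, 0, -0.005, 0, 0.08, 0.0, 0.05, -0.36, 0.003, -0.007, 0, 0.1, 0.0, 0.06, -0.43, 0.003, -0.009, 0, 0.12, 0.0, 0.067, -0.489, 0.003, -0.009, 0, 0.131])

```text
t: 16.45
tool_pos: [0.5432, -0.3569, 0.2448]
orientation: [-0.272, -3.078, -0.008]
force: [-0.4, -0.4, -1.3]
opening: 0.0192
```

Run:
```python
from h import *
st();bw();_,p,M=now()
c=snap('top','t14');print(proj(c,p+M@TT),proj(c,[.4323,-.3363,.026]));crop('t14',350,140,530,320,4,'t14c')
c=snap('scene','s14');print(proj(c,p+M@TT));crop('s14',80,80,260,240,4,'s14c');bw();pw(479,-344,125,25,170);st()
```

```text
t 16.45 tcp [ 543.2 -356.9  244.8] head 169.9 al -3.0 roll 0.0 q [-0.65  0.31  1.24 -0.02  1.64 -2.04] F [-0.39 -0.38 -1.3 ] M [ 0.01 -0.3  -0.01] op 19.2
bendW [ 477.9 -345.3  213.8] tipW [ 469.3 -343.8  216.2]
[488.14133234 221.66518985] [441.30113086 240.89275382]
[145.41254021 119.62789651]
bendW [ 477.2 -347.1  213.5] tipW [ 468.6 -345.5  215.9]
shift [-0.0115  0.0072  0.1761] turn [-0.0001 -0.0023 -0.0025] mm 88.3 deg 0.3
t 16.55 tcp [ 542.5 -358.8  244.5] head 169.8 al -3.0 roll -0.0 q [-0.65  0.31  1.24 -0.02  1.64 -2.04] F [-0.46  0.64 -2.49] M [ 0.05 -0.23 -0.02] op 19.2
```

View pics/t14c.png

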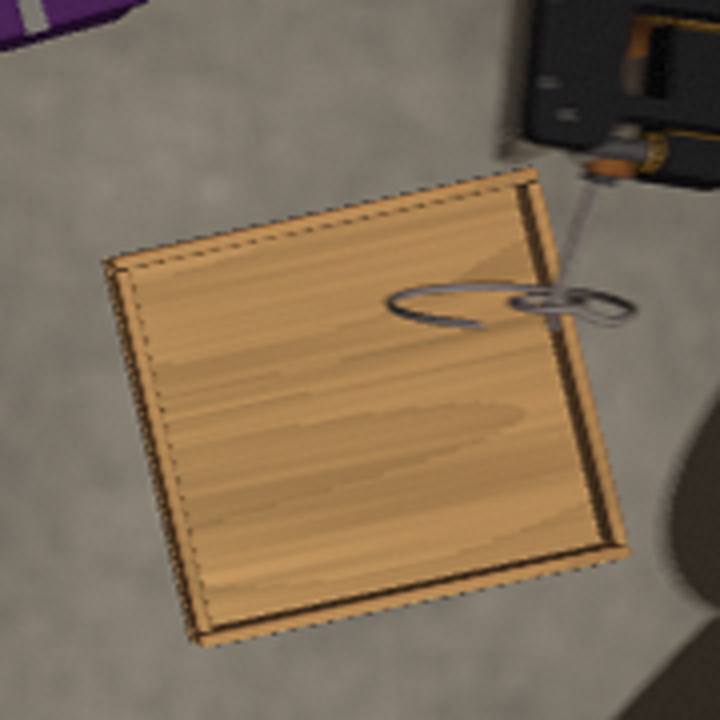

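View pics/s14c.png

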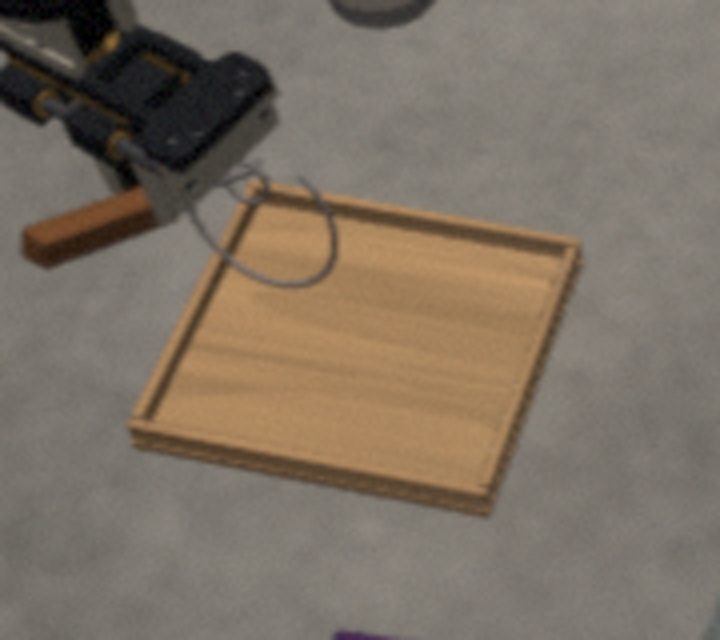

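jog_arm(motion=[0.0, -0.005, 0.007, 0.05, 0, 0, -0.002, 0.0, -0.008, 0.007, 0.1, 0, 0, -0.002, 0.0, -0.01, 0.007, 0.14, 0, 0, -0.002, 0.0, -0.012, 0.007, 0.18, 0, 0, -0.002, 0.0, -0.013, 0.007, 0.21, 0, 0, -0.002, 0.0, -0.013, 0.007, 0.225, 0, 0, -0.002, 0.0, -0.013, 0.007, 0.225, 0, 0, -0.002])

```text
t: 17.25
tool_pos: [0.543, -0.3547, 0.1303]
orientation: [-0.27, -3.075, -0.009]
force: [0.4, 0.4, -1.6]
opening: 0.0191
```

Run:
```python
from h import *
st();bw();_,p,M=now()
c=snap('top','t15');print(proj(c,p+M@TT));crop('t15',370,160,520,310,4,'t15c')
c=snap('scene','s15');print(proj(c,p+M@TT));crop('s15',80,90,230,210,4,'s15c')
cv2.imwrite('pics/m15.png',np.hstack([cv2.resize(cv2.imread('pics/t15c.png'),(400,400)),cv2.resize(cv2.imread('pics/s15c.png'),(400,320),)[:,:]  if 0 else cv2.copyMakeBorder(cv2.resize(cv2.imread('pics/s15c.png'),(400,320)),0,80,0,0,cv2.BORDER_CONSTANT)]))
for z,k in((85,.24),(60,.75),(35,.93),(15,1)): 
    pass
```

```text
t 17.25 tcp [ 543.  -354.7  130.3] head 170.0 al -3.1 roll 0.1 q [-0.64  0.36  1.38 -0.02  1.45 -2.04] F [ 0.43  0.44 -1.61] M [ 0.02 -0.24  0.  ] op 19.1
bendW [ 477.6 -343.1   99.5] tipW [ 469.  -341.6  101.9]
[457.94276663 223.35143493]
[155.5653152  152.07634729]
```

View pics/m15.png

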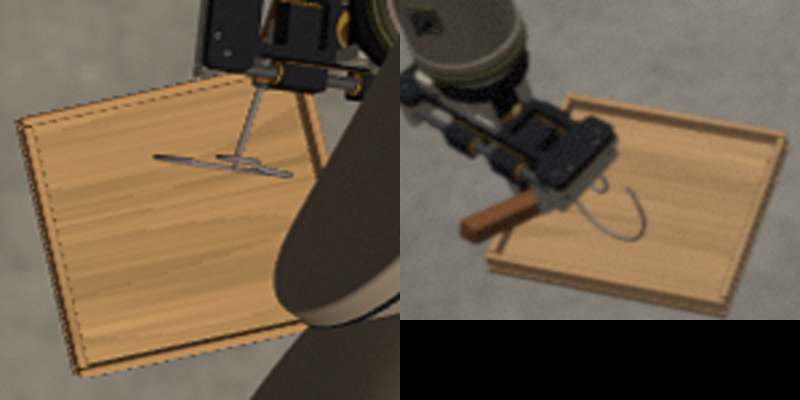

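jog_arm(motion=[0.0, 0.023, 0, 0.011, 0, 0, 0, 0.0, 0.039, 0, 0.022, 0, 0, 0, 0.0, 0.074, 0, 0.036, 0, 0, 0, 0.0, 0.098, 0, 0.051, 0, 0, 0, 0.0, 0.117, 0, 0.068, 0, 0, 0, 0.0, 0.132, 0, 0.083, 0, 0, 0, 0.0, 0.143, 0, 0.1, 0, 0, 0, 0.0, 0.143, 0, 0.1, 0, 0, 0])

```text
t: 18.15
tool_pos: [0.47, -0.3422, 0.0851]
orientation: [-0.271, -3.076, -0.008]
force: [-0.3, 1.0, -1.1]
opening: 0.0193
```

Run:
```python
from h import *
st();bw();_,p,M=now()
c=snap('top','t16');print(proj(c,p+M@TT));crop('t16',370,160,520,310,4,'t16c')
c=snap('scene','s16');print(proj(c,p+M@TT));crop('s16',80,90,230,210,4,'s16c')
cv2.imwrite('pics/m16.png',np.hstack([cv2.resize(cv2.imread('pics/t16c.png'),(400,400)),cv2.copyMakeBorder(cv2.resize(cv2.imread('pics/s16c.png'),(400,320)),0,80,0,0,cv2.BORDER_CONSTANT)]))
```

```text
t 18.15 tcp [ 470.  -342.2   85.1] head 169.9 al -3.1 roll 0.0 q [-0.7   0.23  1.63 -0.03  1.33 -2.09] F [-0.3   0.99 -1.09] M [ 0.07 -0.19  0.  ] op 19.3
bendW [ 404.7 -330.6   54.2] tipW [ 396.1 -329.1   56.6]
[444.40721908 258.41135745]
[177.24406687 145.16080525]
```

View pics/m16.png

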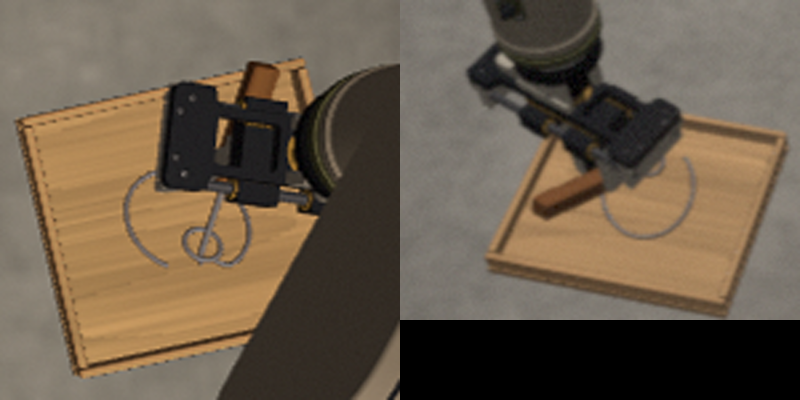

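Run:
```python
from h import *
b=np.array([404.7,-330.6]);h=np.array([-.985,.174])
for dx,z,al in((7,40,26),(11,27,28),(13,13.5,31)): pw(*(b+h*dx),z,al,170)
```

```text
shift [0.0166 0.0009 0.029 ] turn [-0.0003 -0.0128 -0.0005] mm 16.7 deg 1.2
shift [0.0259 0.0009 0.051 ] turn [-0.0004 -0.035  -0.0005] mm 28.6 deg 3.2
shift [0.0326 0.0009 0.0717] turn [-0.0004 -0.0684 -0.0005] mm 39.4 deg 6.2
```

jog_arm(motion=[0.0, 0.008, 0, 0.014, 0, -0.006, 0, 0.0, 0.017, 0.001, 0.029, 0, -0.013, 0, 0.0, 0.022, 0.001, 0.04, 0, -0.024, 0, 0.0, 0.026, 0.001, 0.051, 0, -0.035, 0, 0.0, 0.029, 0.001, 0.061, 0, -0.05, 0, 0.0, 0.032, 0.001, 0.0715, 0, -0.068, 0, 0.0, 0.032, 0.001, 0.0715, 0, -0.068, 0])

```text
t: 18.95
tool_pos: [0.4523, -0.3385, 0.0502]
orientation: [0.272, 3.075, -0.007]
force: [0.0, 0.5, -2.0]
opening: 0.0192
```

```bash
cat > look.py <<'E'
from h import *
import sys
n=sys.argv[1]
st();bw();_,p,M=now()
c=snap('top','t'+n);u,v=proj(c,p+M@TT);print('tip top px',u,v)
crop('t'+n,380,190,500,310,5,'t'+n+'c')
c=snap('scene','s'+n);crop('s'+n,100,90,230,200,4,'s'+n+'c')
cv2.imwrite(f'pics/m{n}.png',np.hstack([cv2.resize(cv2.imread(f'pics/t{n}c.png'),(440,440)),cv2.copyMakeBorder(cv2.resize(cv2.imread(f'pics/s{n}c.png'),(360,305)),0,135,0,0,cv2.BORDER_CONSTANT)]))
E
python3 look.py 17
```

```text
t 18.95 tcp [ 452.3 -338.5   50.2] head 169.9 al 3.1 roll 0.0 q [-0.75  0.14  1.8   0.03  1.16 -2.16] F [ 0.02  0.49 -2.  ] M [ 0.05 -0.16  0.01] op 19.2
bendW [ 390.6 -327.5   12.3] tipW [ 381.9 -325.9   13.8]
tip top px 435.53143352922257 263.62418926070535
```

View pics/m17.png

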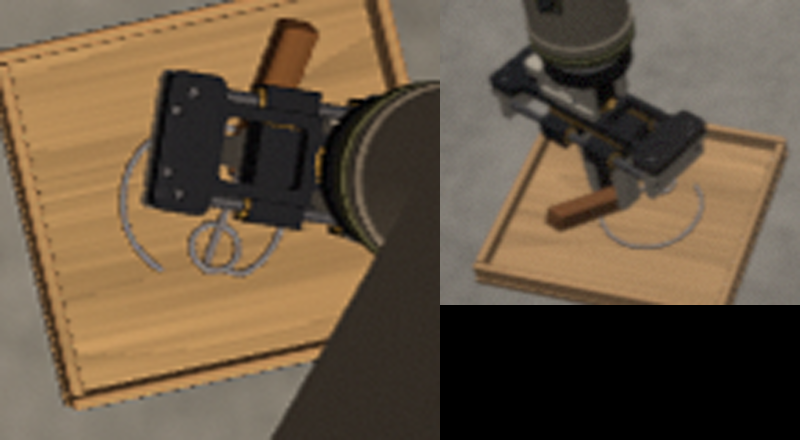

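Run:
```python
from h import *
c=load('t17'); e=at(c,438.4,257.6,.016); h=np.array([-.985,.174]); print(e)
b=np.array([390.6,-327.5]); print('eye rel bend along h',(e[:2]*1000-b)@h, 'lat',(e[:2]*1000-b)@np.array([-h[1],h[0]]))
for dx,z,al in((-3,11.5,42),(-8,12.3,50),(-13,13,52)): pw(*(b+h*dx),z,al,170)
crop('t17',415,235,465,285,12,'z17')
```

```text
[ 0.39520269 -0.33204109  0.016     ]
eye rel bend along h -5.323796740515561 lat 3.672101001910428
shift [ 0.0123  0.0011 -0.0191] turn [-0.0004 -0.1229 -0.0009] mm 11.4 deg 11.1
shift [ 0.0162  0.0011 -0.0351] turn [-0.0005 -0.2118 -0.0009] mm 19.3 deg 19.1
shift [ 0.0099  0.0011 -0.0393] turn [-0.0005 -0.234  -0.0008] mm 20.3 deg 21.1
```

View pics/z17.png

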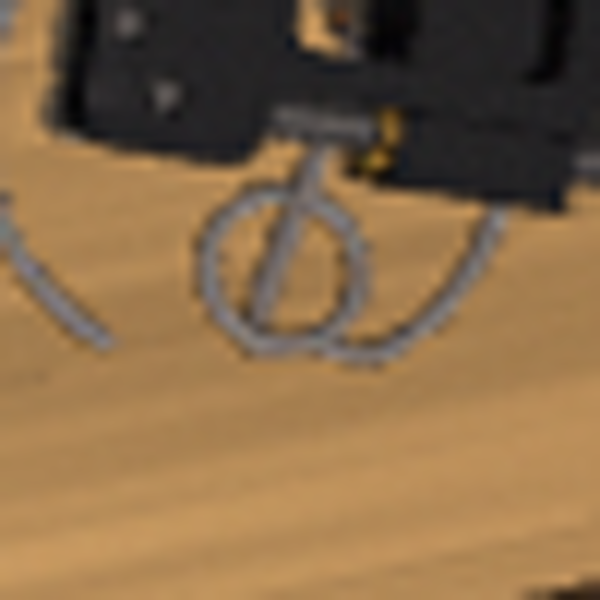

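Run:
```python
from h import *
b=np.array([390.6,-327.5]);h=np.array([-.985,.174])
for dx,z,al in((0,11.5,42),(-3,11.8,46),(-7,12.3,50)): pw(*(b+h*dx),z,al,170)
```

```text
shift [ 0.0183  0.0011 -0.0194] turn [-0.0004 -0.1229 -0.0009] mm 13.4 deg 11.1
shift [ 0.019   0.0011 -0.0274] turn [-0.0005 -0.1673 -0.0009] mm 16.7 deg 15.1
shift [ 0.0182  0.0011 -0.0352] turn [-0.0005 -0.2118 -0.0009] mm 19.8 deg 19.1
```

jog_arm(motion=[0.0, 0.006, 0, -0.006, 0, -0.041, 0, 0.0, 0.012, 0, -0.013, 0, -0.082, 0, 0.0, 0.018, 0.001, -0.019, 0, -0.123, 0, 0.0, 0.019, 0.001, -0.027, 0, -0.167, 0, 0.0, 0.019, 0.001, -0.031, 0, -0.19, 0, 0.0, 0.018, 0.001, -0.035, 0, -0.212, 0, 0.0, 0.018, 0.001, -0.035, 0, -0.212, 0])

```text
t: 19.75
tool_pos: [0.4434, -0.3371, 0.0689]
orientation: [0.243, 2.744, -0.049]
force: [0.0, -0.3, -0.6]
opening: 0.0192
```

```bash
python3 look.py 18
python3 - <<'E'
from h import *
b=np.array([390.6,-327.5]);h=np.array([-.985,.174])
for dx,z,al in((-12,20,52),(-25,40,50),(-45,70,40)): pw(*(b+h*dx),z,al,170)
E
```

```text
t 19.75 tcp [ 443.4 -337.1   68.9] head 169.9 al 22.3 roll -0.0 q [-0.92 -0.16  2.11  0.33  0.92 -2.48] F [ 0.01 -0.27 -0.64] M [0.1  0.09 0.02] op 19.2
bendW [ 397.4 -328.9   12.6] tipW [ 388.6 -327.4   11. ]
tip top px 435.5716703813463 260.46587222020213
shift [-0.0116  0.0009 -0.0143] turn [-0.0011 -0.0222 -0.0008] mm 9.2 deg 2.0
shift [-0.0533  0.0009 -0.037 ] turn [-0.0011  0.0001 -0.0008] mm 32.4 deg 0.1
shift [-0.123   0.0009 -0.054 ] turn [-0.001   0.1112 -0.0009] mm 67.1 deg 10.0
```

View pics/m18.png

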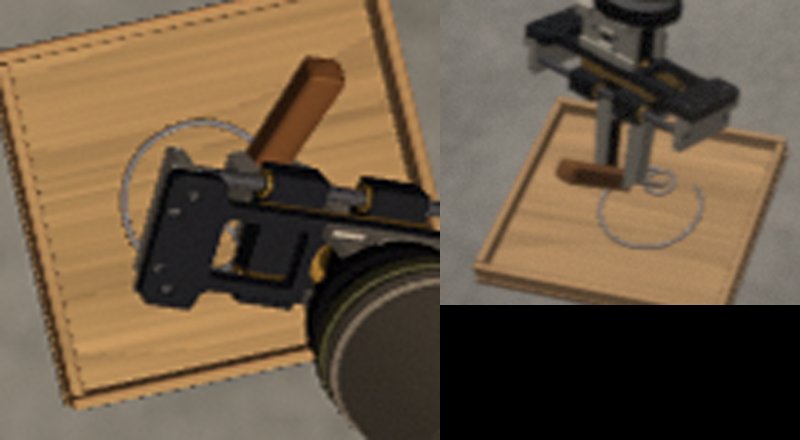

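jog_arm(motion=[0.0, -0.013, 0, -0.009, 0, 0, 0, 0.0, -0.027, 0, -0.018, 0, 0, 0, 0.0, -0.04, 0, -0.028, 0, 0, 0, 0.0, -0.053, 0, -0.037, 0, 0, 0, 0.0, -0.09, 0, -0.08, 0, 0.05, 0, 0.0, -0.12, 0, -0.12, 0, 0.1, 0, 0.0, -0.12, 0, -0.12, 0, 0.11, 0])

```text
t: 20.55
tool_pos: [0.4803, -0.3454, 0.1536]
orientation: [0.255, 2.912, -0.038]
force: [0.8, -1.2, 0.3]
opening: 0.0194
```

```bash
python3 look.py 19
```

```text
t 20.55 tcp [ 480.3 -345.4  153.6] head 170.0 al 12.6 roll -0.4 q [-0.79 -0.05  1.81  0.13  1.2  -2.22] F [ 0.78 -1.23  0.27] M [ 0.07 -0.04 -0.02] op 19.4
bendW [ 425.5 -336.1  105.9] tipW [ 416.6 -334.5  105.8]
tip top px 456.59355296895995 249.6185224339295
```

View pics/m19.png

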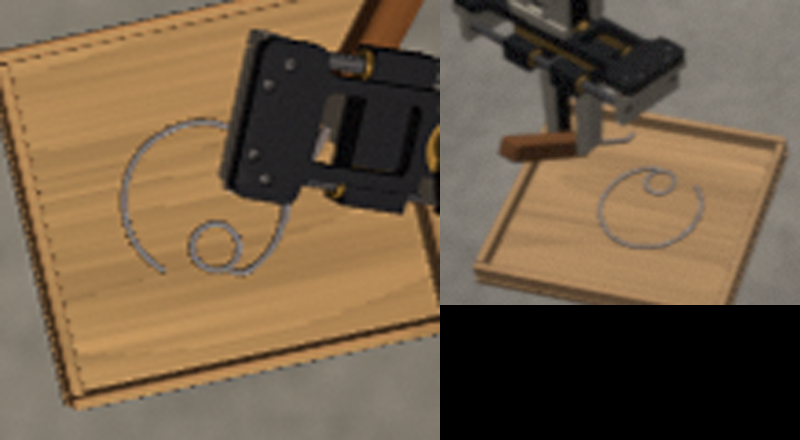

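The ring lies flat in the tray, off the pick. Next I'll take the pick back to its original clear spot on the ledge.

Run:
```python
from h import *
plan([.50,0,.25],178,-20)
```

```text
shift [ 0.0299  0.6835 -0.216 ] turn [ 0.0046  0.3593 -0.0901] mm 358.7 deg 33.3
```

jog_arm(motion=[0.0, 0.02, 0.03, -0.1, 0, 0.05, 0, 0.0, 0.03, 0.1, -0.18, 0.004, 0.15, -0.03, 0.0, 0.03, 0.3, -0.216, 0.004, 0.36, -0.09, 0.0, 0.03, 0.4, -0.216, 0.004, 0.36, -0.09, 0.0, 0.03, 0.5, -0.216, 0.004, 0.36, -0.09, 0.0, 0.03, 0.6, -0.216, 0.004, 0.36, -0.09, 0.0, 0.03, 0.684, -0.216, 0.004, 0.36, -0.09, 0.0, 0.03, 0.684, -0.216, 0.004, 0.36, -0.09])

```text
t: 21.45
tool_pos: [0.499, 0.0025, 0.2481]
orientation: [-0.048, -2.789, -0.012]
force: [-0.3, -1.0, 0.1]
opening: 0.0196
```

Run:
```python
from h import *
st();bw();plan([.46,.335,.10],174,AG)
```

```text
t 21.45 tcp [499.    2.5 248.1] head 178.1 al -20.2 roll 0.1 q [-0.09  0.21  1.39 -0.02  1.9  -1.62] F [-0.32 -0.96  0.07] M [ 0.06 -0.4  -0.01] op 19.6
bendW [426.6   5.1 238.2] tipW [419.    5.3 243. ]
shift [-0.008   0.6611  0.3144] turn [-0.0167  0.0844  0.0414] mm 366.1 deg 8.6
```

jog_arm(motion=[0.0, -0.008, 0.09, 0, 0, 0.02, 0.01, 0.0, -0.008, 0.18, 0, -0.01, 0.04, 0.02, 0.0, -0.008, 0.28, 0.02, -0.017, 0.084, 0.04, 0.0, -0.008, 0.38, 0.06, -0.017, 0.084, 0.041, 0.0, -0.008, 0.47, 0.12, -0.017, 0.084, 0.041, 0.0, -0.008, 0.56, 0.2, -0.017, 0.084, 0.041, 0.0, -0.008, 0.661, 0.28, -0.017, 0.084, 0.041, 0.0, -0.008, 0.661, 0.314, -0.017, 0.084, 0.041])

```text
t: 22.25
tool_pos: [0.4588, 0.337, 0.0984]
orientation: [-0.137, -2.653, -0.037]
force: [0.5, -0.6, -1.2]
opening: 0.0189
```

Run:
```python
from h import *
st();bw();plan([.46,.335,.03],174,AG);plan([.46,.335,.0105],174,AG)
c=snap('scene','s20');crop('s20',330,150,510,290,4,'s20c')
```

```text
t 22.25 tcp [458.8 337.   98.4] head 174.1 al -27.8 roll 0.1 q [ 0.39  0.54  1.3   0.23  1.74 -1.09] F [ 0.55 -0.56 -1.16] M [ 0.05 -0.4  -0.03] op 18.9
bendW [386.  344.6  98.1] tipW [379.1 345.3 103.9]
shift [-0.0663 -0.0039  0.1196] turn [0.001  0.     0.0011] mm 68.4 deg 0.1
shift [-0.0845 -0.004   0.1541] turn [0.001  0.     0.0011] mm 87.9 deg 0.1
```

View pics/s20c.png

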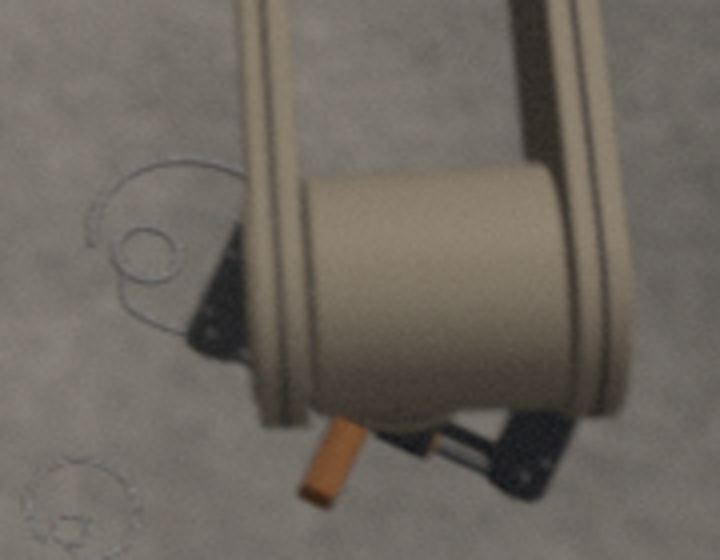

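jog_arm(motion=[0.0, -0.03, -0.004, 0.055, 0.001, 0, 0.001, 0.0, -0.06, -0.004, 0.11, 0.001, 0, 0.001, 0.0, -0.075, -0.004, 0.136, 0.001, 0, 0.001, 0.0, -0.082, -0.004, 0.149, 0.001, 0, 0.001, 0.0, -0.0845, -0.004, 0.1545, 0.001, 0, 0.001, 0.0, -0.0845, -0.004, 0.1545, 0.001, 0, 0.001])

```text
t: 22.9
tool_pos: [0.4515, 0.3356, 0.0081]
orientation: [-0.135, -2.637, -0.029]
force: [-14.7, -8.4, 32.3]
opening: 0.0189
```

Run:
```python
from h import *
st();bw()
```

```text
t 22.9 tcp [451.5 335.6   8.1] head 174.1 al -28.7 roll -0.2 q [ 0.39  0.64  1.33  0.23  1.62 -1.12] F [-14.71  -8.41  32.3 ] M [-1.18  4.62  0.63] op 18.9
bendW [378.7 343.    9. ] tipW [371.9 343.7  14.9]
```

jog_arm(motion=[0.0, 0.0014, 0, -0.0026, 0, 0.0, 0])

```text
t: 23.0
tool_pos: [0.4513, 0.3351, 0.0111]
orientation: [-0.135, -2.636, -0.03]
force: [0.5, -0.7, -1.2]
opening: 0.0192
```

Run:
```python
from h import *
st();bw()
```

```text
t 23.0 tcp [451.3 335.1  11.1] head 174.1 al -28.8 roll -0.2 q [ 0.39  0.64  1.33  0.23  1.62 -1.12] F [ 0.52 -0.72 -1.17] M [ 0.01 -0.5  -0.08] op 19.2
bendW [378.5 342.6  12. ] tipW [371.8 343.3  17.9]
```

jog_arm(motion=[0.0, -0.0011, 0, 0.0021, 0, 0, 0, 0.0, -0.0011, 0, 0.0021, 0, 0, 0, 0.4, -0.0011, 0, 0.0021, 0, 0, 0, 0.4, -0.0011, 0, 0.0021, 0, 0, 0, 0.45, -0.0011, 0, 0.0021, 0, 0, 0, 0.45, -0.0011, 0, 0.0021, 0, 0, 0])

```text
t: 23.6
tool_pos: [0.4512, 0.3351, 0.0097]
orientation: [-0.136, -2.636, -0.03]
force: [0.1, -0.1, 0.0]
opening: 0.0411
```

Run:
```python
from h import *
st();bw();_,p,M=now();plan(p+[0,0,.12],174,AG-1)
```

```text
t 23.6 tcp [451.2 335.1   9.7] head 174.1 al -28.8 roll -0.2 q [ 0.39  0.64  1.33  0.23  1.62 -1.12] F [ 0.12 -0.07  0.01] M [ 0.04 -0.35 -0.05] op 41.1
bendW [378.4 342.6  10.6] tipW [371.6 343.3  16.5]
shift [ 0.1155 -0.0008 -0.2104] turn [-0.0028  0.0002  0.0006] mm 120.0 deg 0.3
```

Released. I'll rise straight up.

jog_arm(motion=[0.45, 0.02, 0, -0.036, 0, 0, 0, 0.45, 0.05, 0, -0.09, 0, 0, 0, 0.45, 0.08, 0, -0.15, 0, 0, 0, 0.45, 0.115, 0, -0.21, 0, 0, 0, 0.45, 0.2, 0, -0.36, 0, 0, 0, 0.45, 0.2, 0, -0.36, 0, 0, 0])

```text
t: 24.2
tool_pos: [0.4507, 0.3361, 0.2205]
orientation: [-0.135, -2.639, -0.032]
force: [0.9, -0.8, 0.2]
opening: 0.042
```

Run:
```python
from h import *
st();plan([.25,.45,.28],150,0)
```

```text
t 24.2 tcp [450.7 336.1 220.5] head 174.1 al -28.6 roll -0.1 q [ 0.4   0.44  1.2   0.25  1.94 -1.04] F [ 0.86 -0.8   0.24] M [ 0.05 -0.38 -0.04] op 42.0
shift [0.4279 0.1857 0.0975] turn [-0.068  -0.3128  0.2628] mm 238.3 deg 37.3
```

jog_arm(motion=[0.45, 0.1, 0.05, 0, 0, 0, 0, 0.45, 0.2, 0.1, 0.03, 0, -0.08, 0.08, 0.45, 0.3, 0.15, 0.06, -0.03, -0.16, 0.16, 0.45, 0.428, 0.186, 0.097, -0.068, -0.31, 0.26, 0.45, 0.428, 0.186, 0.097, -0.068, -0.31, 0.26, 0.45, 0.428, 0.186, 0.097, -0.068, -0.31, 0.26, 0.45, 0.428, 0.186, 0.097, -0.068, -0.31, 0.26, 0.45, 0.428, 0.186, 0.097, -0.068, -0.31, 0.26])

```text
t: 25.0
tool_pos: [0.2498, 0.4501, 0.2812]
orientation: [-0.802, -3.032, -0.003]
force: [0.2, 0.1, -0.0]
opening: 0.0422
```

Run:
```python
from h import *
st(); snap('top','t30'); snap('scene','s30')
crop('t30',100,180,200,300,5,'f1');crop('t30',220,140,320,240,6,'f2');crop('t30',380,180,510,300,6,'f3')
```

```text
t 25.0 tcp [249.8 450.1 281.2] head 150.4 al -0.3 roll 0.0 q [ 0.96 -0.12  1.63  0.01  1.64 -0.09] F [ 0.2   0.1  -0.04] M [ 0.05 -0.18  0.07] op 42.2
```

View pics/t30.png

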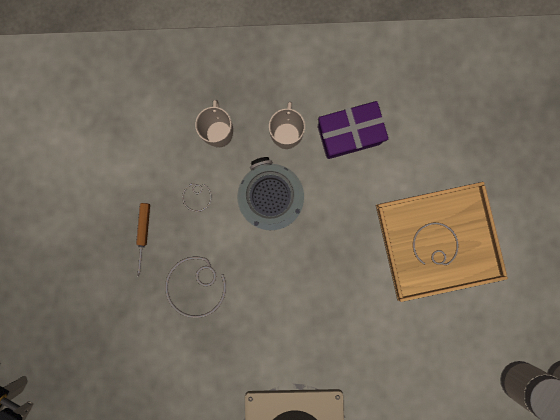

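View pics/s30.png

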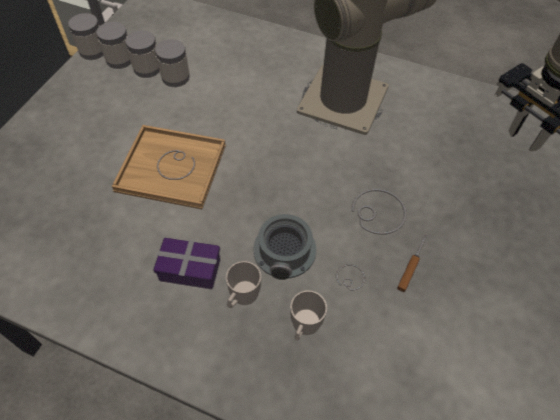

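View pics/f1.png

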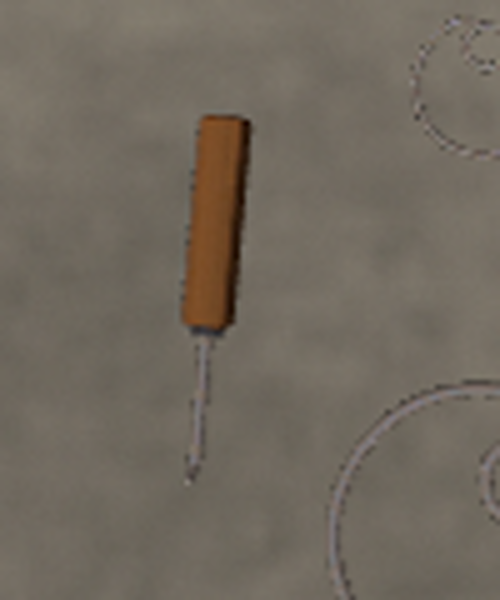

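View pics/f2.png

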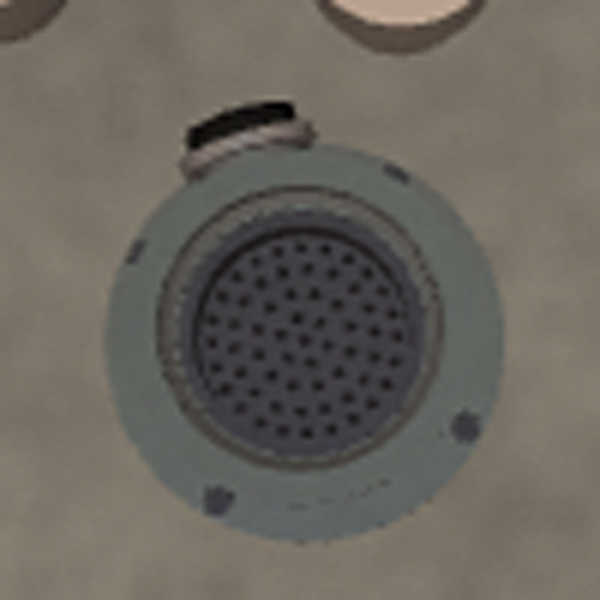

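View pics/f3.png

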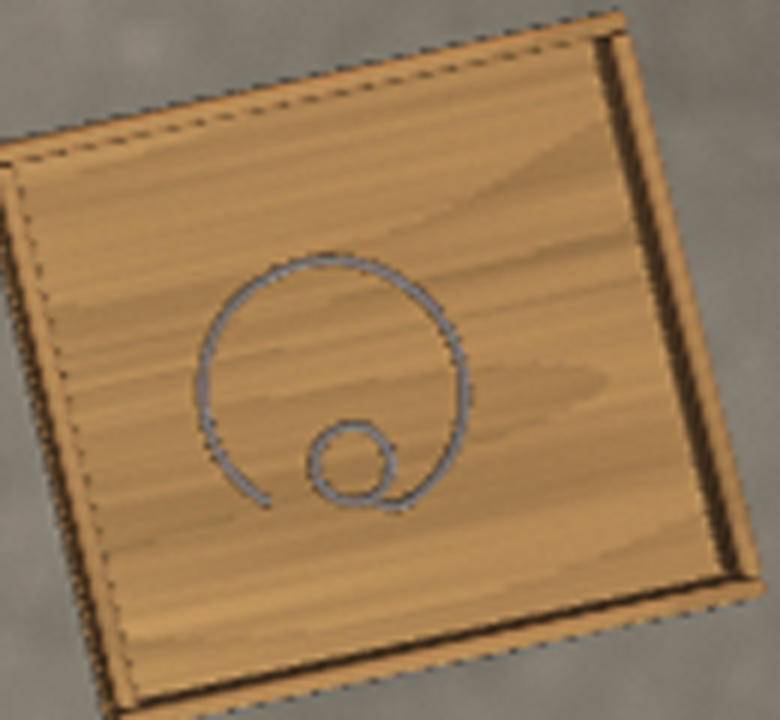

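The ring lies flat in the tray at about (436,244) in the top view, and the strainer is seated with the same hole pattern as before. The pick lies flat at (142,240), and the tin, cups and tray are at the same pixels as at the start. I'll hand the job in.

Run:
```python
from h import *
print(close_job())
```

```text
the job is handed in; nothing more can be done
None
```

The job is done and handed in at about 25 s of the 64 s allowed. I hooked the pick under the ring's eye, lifted the ring out of its groove and out of the pot, and laid it flat in the tray without dropping it. I then laid the pick flat on the ledge, close to where it started and clear of the pot.

**Last checks:** The final pictures show:
- the ring flat near the middle of the tray;
- the strainer still seated in the pot;
- the pick lying flat;
- the tin, cups, tray and loose rings where they were in the first pictures.

**What did not go smoothly:**
- **Joint limits:** The first, vertical grip on the pick drove joints 3 and 6 to the ends of their ranges (2.50 and -2.66 rad) during the steep approach over the pot. I put the pick back down and gripped it again with the tool tilted back 28°. The readings never went past the stated limits.
- **Force when laying the pick down:** I lowered it about 2 mm too far and pressed it onto the ledge, with the wrist force briefly reading about 36 N. I backed off before releasing it. That is under the limits, though I only had readings at the end of each move.
- **Camera agreement:** During the approach the pick's tip appeared about 2 mm sideways of where I calculated it, within the eye's clearance.

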